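# Set the spring-bar tweezers to the lug width

## Robot

A 6-joint arm with a two-finger parallel gripper is mounted at the origin on a cart in front of the work surface, level with it; the furniture and walls round the work are solid. World frame = base frame: x ahead of the robot, y to its left, z up, the work surface at z = 0. Lengths are in m, angles in rad, forces in N, time in s.
With the tool pointing down it reaches from about 0.35 to 0.975 m from the base axis. Payload 4.9 kg.
Tool frame: the origin (TCP) lies at the very end of the fingers, on their centre line; the grasp point (between the pads) lies 19 mm behind it; z points along the fingers, x is the direction in which the jaws open and shut, and the axes are right-handed (so a half turn about z gives the same grasp; the last joint's range is limited). The gripper opens to 85 mm and grips with 20 to 120 N. Pads are 22 mm wide; open, the fingers measure 114 mm over their backs; the gripper's body (76 mm by 85 mm) begins 54 mm behind the grasp point. The pads swing forward as they close: fully open they stand 13 mm farther back than shut.
Start: joints at [1.189, 0.053, 1.613, -0, 1.476, -0.119], TCP at [0.162, 0.604, 0.209] pointing down, gripper open.
Joint ranges: [-3.01, 3.01], [-1.01, 2.22], [0.06, 2.58], [-1.02, 4.17], [0.09, 2.62], [-3.14, 3.14]. Speed limits (rad/s): [2.57, 2.57, 3.14, 3.14, 3.14, 3.14].

## Interface

Orientations are given as a unit quaternion [w, x, y, z].
In Python, from plant import * gives the robot as it stands.
- The arm moves only by the shell command python3 -m inch 'ROWS'. ROWS is text: rows parted by semicolons, each of 7 numbers parted by spaces: the shift along the tool's x, y, z in m, then the turn, a rotation vector about the tool's x, y, z in rad, then the closure, from 0 (fully open) to 1 (shut). A call has 1 to 10 rows; each row shifts and turns the commanded pose from where the row before left it, along the tool's axes as they then stand; what a row does not reach is not made up. A row lasts 1/12 s, in which the tool goes at most 41.7 mm and 7.16 degrees, less where a joint would pass 70% of its speed; a pose out of reach is approached as far as the arm can. A call with a gripper value outside its range is refused whole. The fingers move at their own pace and stop on an object; the grip force is fixed at half the most. Time passes only in rows, so rows that do not move let the fingers close. It gives the time, the measured TCP pose, the force and the opening at its end, in the units of the state.
- state(): the state, without advancing time (a new reading comes with each control period).
- grab_frame(name): name is "side" or "top"; returns the picture (400x640x3 uint8, blue, green, red); there is no depth.
- camera_info(name): a dict with "vertical_fov" (degrees; the focal length in pixels is half the picture's height over the tangent of half this angle, whatever the lens; pixels are square), "cx", "cy" (the principal point, pixels), "origin" and "rotation" of the camera in the world. Camera axes: x right, y down, z forward; pixel columns grow to the right and rows downward; lengths in m; the calibration is good to about 2 mm. A picture is of the moment at which its call begins. camera_info takes no time and is no camera call.
- job_done(): hands the job in, once; it reports no verdict.
The state is a dict: "time": time; "joint_pos": joint angles; "joint_vel": joint speeds; "joint_efforts": joint torques, N m; "tool_pos": TCP position; "tool_rot": TCP orientation; "contact_force": force on the tool from outside, world axes, zero at the start; "ft_torque": the same for the moment, N m; "gripper_width": opening from 0.0 (shut) to 1.0 (fully open).
Only numpy, scipy, OpenCV 4.12 (cv2) and the standard library are available. Lean on these libraries where they do the work, as an engineer would, in place of code of your own. Each camera call takes 0.05 s, during which the arm holds its last target.

## Task

Lift the watch off the lug-width gauge and lay it, dial up, on the green round casing cushion. Then pick up the spring-bar tweezers by their black ribbed grips, bring the tips just above the gauge and squeeze until the two tips stand over the pair of red lines, never letting the tips pinch nearly shut. Finish while still holding the tweezers steady at that gap, level and clear of the plate, so that I can run up the stop screw; leave the loupe, steel ring, parts tin and screwdriver alone.

Things in the scene. Friction and masses are not known exactly. Their poses are not given: they have to be found in the camera images.
- watch_center (a point): centre of the loose steel watch case (half-way up; 58 g), which lies dial up on the gauge plate at the start: a round case 44 mm across and 17 mm high, its two lugs reaching out on its own -x side to 26 mm from the centre; z up out of the dial. Best grasped from above across its plain flanks, along its own y axis (44 mm)
- cushion_top (a point): centre of the flat top of the fixed dark green rubber casing cushion, a disc 88 mm across (flat part 78 mm) whose top is 12 mm above the bench; z up
- red_marks (a point): middle of the pair of red lines on the top face of the lug-width gauge, an aluminium plate 104 (its x) x 66 (its y) x 6 mm fixed on the bench, the point on its top, at the plate's centre. The two red lines run along the plate's x, 18 mm long each, at y = +11 and -11 mm, so 22 mm apart. Black pairs at x = -32 mm (18 mm apart) and x = +32 mm (26 mm apart) are for other straps
- tweezers_grip (a point): middle between the two black ribbed grips of the loose spring-bar tweezers, half-way up (they lie flat, blades 12 mm high). x points along the tool to the tips (66 mm ahead), y to the left arm, z up. Grips 30 mm long in x; over their outsides 43 mm at rest, 34 mm at a 22 mm tip gap. Tip gap 39 mm at rest, shrinking 1.87 mm per mm of squeeze at the grips' middle
- left_tip (a point): inner face of the left jaw at its very tip, half-way up (jaw 5.5 mm high, so its underside is 3 mm lower; the blades' underside is 6 mm lower). The tip gap is the distance between left_tip and right_tip
- right_tip (a point): the same on the right jaw
- left_arm (a joint): swing of the left arm, rad: 0 at rest (fully sprung open), grows as it is squeezed, 0.06 at the 22 mm gap
- right_arm (a joint): the same for the right arm
- loupe: bystander: black eye loupe 35 mm across, 34 mm high, standing on its rim; origin under its centre
- case_ring: bystander: plain steel case ring 43 mm across, 14 mm high, lying flat; origin under its centre
- parts_tin: bystander: round tin 50 mm across, 21 mm high; origin under its centre
- screwdriver_1: bystander: small blue-handled screwdriver lying down, 108 mm long along its y, 11 mm high; origin under its centre
- tweezers: the spring-bar tweezers as a whole (steel, 68 g): two arms sprung open on a 12 mm wide root block, origin under it between the hinges, 76 mm behind the grips' middle; axes as for tweezers_grip. It balances 6 mm behind the grips' middle. The arms push out on each grip with about 2 N at rest, 8 to 9 N at 22 mm. A brass stop-screw head stands out of the left arm 36 mm behind it
- watch: the watch as a whole; origin under it, 2 mm from its centre
- lug_gauge: the gauge plate as a whole; origin under its centre, axes as for red_marks
Things that resemble listed ones, but are neither listed nor needed, are in the scene too. Several things look just like the part that bears cushion_top: the one meant starts farthest from the robot's base.

How it is judged:
By the outcome, as a careful person would: the job done as asked, in the order asked, and still so for the second after the job is handed in, while the arm keeps its last pose, push and grip.
It also fails if it takes over 54 s, if anything falls off the work surface, if the arm or the gripper's body presses on something with over 40 N, if the wrist force passes 120 N, or if a joint passes its speed limit or range.

## Working session

There is one attempt and no reset: what is moved stays moved. The work goes in short steps, Python scripts to look and compute and a shell command to move; the robot and the scene stay as the last step left them, time stands still between calls to the robot, and variables do not carry over. Pictures are saved under pics/ and viewed, and the job is handed in when it is done.

```bash
ls; mkdir -p pics; python3 - <<'E'
from plant import *
import cv2
print(state())
for n in("top","side"):
    print(n,camera_info(n)); cv2.imwrite(f"pics/{n}0.png",grab_frame(n))
E
```

```text
pics
{'time': 0.0, 'joint_pos': array([ 1.18899914e+00,  5.33622022e-02,  1.61431272e+00, -3.68704547e-05,
        1.47602359e+00, -1.18976491e-01]), 'joint_vel': array([ 0.0014487 , -0.00026597,  0.00072521,  0.00064348,  0.00017207,
       -0.00068939]), 'joint_efforts': array([-2.03706964e-03, -3.93680155e+01, -3.70176351e+01, -2.12363634e-04,
        7.12972018e-03, -1.94181627e-05]), 'tool_pos': array([0.16211706, 0.60289775, 0.20744859]), 'tool_rot': array([ 5.52624097e-04,  7.93662589e-01,  6.08357284e-01, -8.96441368e-04]), 'contact_force': array([-0.52267497, -0.35141316, -0.30247757]), 'ft_torque': array([-0.00863647, -0.05931204,  0.01847246]), 'gripper_width': 0.999195478787226}
top {'vertical_fov': 56.50095681649871, 'cx': 318.92173361094024, 'cy': 199.2185450049929, 'origin': array([ 0.35112745, -0.0486322 ,  0.88734432]), 'rotation': array([ 0.06997514, -0.69839111,  0.70901801, -0.06816744])}
side {'vertical_fov': 42.36238864120587, 'cx': 313.3527530846544, 'cy': 202.80388340540745, 'origin': array([ 0.27870317, -1.04664126,  0.45622823]), 'rotation': array([-0.55790891,  0.82009527, -0.10426971,  0.07286444])}
```

View pics/top0.png

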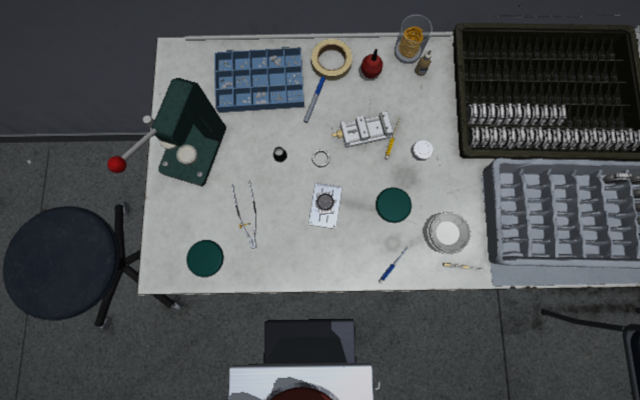

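View pics/side0.png

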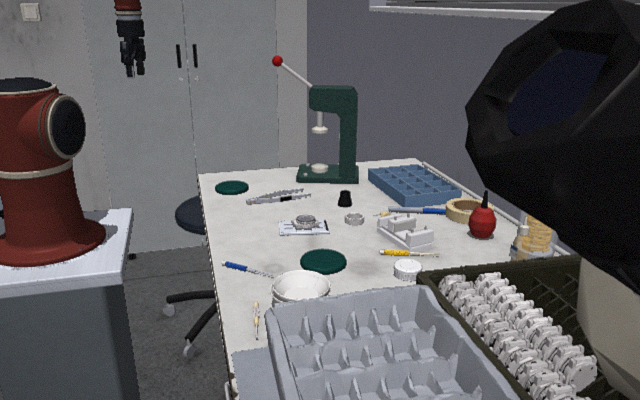

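```bash
cat > h.py <<'E'
from plant import *
import numpy as np,cv2
from scipy.spatial.transform import Rotation as R
def cam(n):
    c=camera_info(n); q=c["rotation"]; M=R.from_quat([q[1],q[2],q[3],q[0]]).as_matrix()
    return c,M,200/np.tan(np.radians(c["vertical_fov"]/2))
def proj(n,p):
    c,M,f=cam(n); v=M.T@(np.array(p)-c["origin"]); return np.array([c["cx"]+f*v[0]/v[2],c["cy"]+f*v[1]/v[2]])
def ray(n,uv):
    c,M,f=cam(n); d=M@np.array([(uv[0]-c["cx"])/f,(uv[1]-c["cy"])/f,1]); return c["origin"],d/np.linalg.norm(d)
def onz(n,uv,z):
    o,d=ray(n,uv); return o+d*(z-o[2])/d[2]
E
python3 - <<'E'
from h import *
for n in("top","side"):
    print(n,cam(n)[1].round(3).tolist())
    for p in [(0,0,0),(.162,.604,.209),(.16,.6,0),(.35,0,0),(.5,.3,0),(.5,-.3,0)]: print(p,proj(n,p).round(0))
for uv in [(205,258),(393,204)]: p=onz("top",uv,.012);print(p,np.hypot(*p[:2]), proj("side",p))
E
```

```text
top [[-0.015, -0.981, 0.194], [-1.0, 0.015, 0.001], [-0.004, -0.194, -0.981]]
(0, 0, 0) [300. 439.]
(0.162, 0.604, 0.209) [-64. 393.]
(0.16, 0.6, 0) [ 32. 364.]
(0.35, 0, 0) [300. 274.]
(0.5, 0.3, 0) [175. 212.]
(0.5, -0.3, 0) [424. 209.]
side [[0.968, -0.09, 0.236], [-0.252, -0.356, 0.9], [0.003, -0.93, -0.367]]
(0, 0, 0) [ 49. 241.]
(0.162, 0.604, 0.209) [137.  87.]
(0.16, 0.6, 0) [144. 155.]
(0.35, 0, 0) [223. 224.]
(0.5, 0.3, 0) [268. 176.]
(0.5, -0.3, 0) [327. 283.]
[0.38928992 0.21951045 0.012     ] 0.4469132785788734 [230.25436897 184.51284556]
[ 0.51025316 -0.22448903  0.012     ] 0.557452793437405 [321.54691999 256.71998457]
```

```bash
python3 - <<'E'
from h import *
t=cv2.imread("pics/top0.png");s=cv2.imread("pics/side0.png")
def crop(im,x0,y0,w,h,k): return cv2.resize(im[y0:y0+h,x0:x0+w],None,fx=k,fy=k,interpolation=cv2.INTER_CUBIC)
cv2.imwrite("pics/tc.png",crop(t,180,120,260,160,3))
cv2.imwrite("pics/sc.png",crop(s,200,150,240,150,3))
for n,im in(("top",t),("side",s)):
    h=cv2.cvtColor(im,cv2.COLOR_BGR2HSV)
    m=cv2.inRange(h,(75,100,30),(95,255,200))
    for c in cv2.findContours(m,0,2)[0]:
        if cv2.contourArea(c)>150: print(n,cv2.contourArea(c),cv2.fitEllipse(c),cv2.boundingRect(c))
E
```

```text
top 939.5 ((204.5157012939453, 258.03076171875), (33.622802734375, 35.788475036621094), 43.417083740234375) (187, 241, 36, 35)
top 869.5 ((393.24151611328125, 204.5410614013672), (32.72623825073242, 33.95408630371094), 122.91751098632812) (376, 188, 35, 34)
side 781.5 ((323.1614990234375, 260.9971923828125), (22.687728881835938, 44.616153717041016), 91.95330810546875) (301, 250, 45, 24)
side 288.0 ((231.18820190429688, 187.2000732421875), (11.896632194519043, 31.65829086303711), 86.52873229980469) (216, 181, 32, 13)
```

View pics/tc.png

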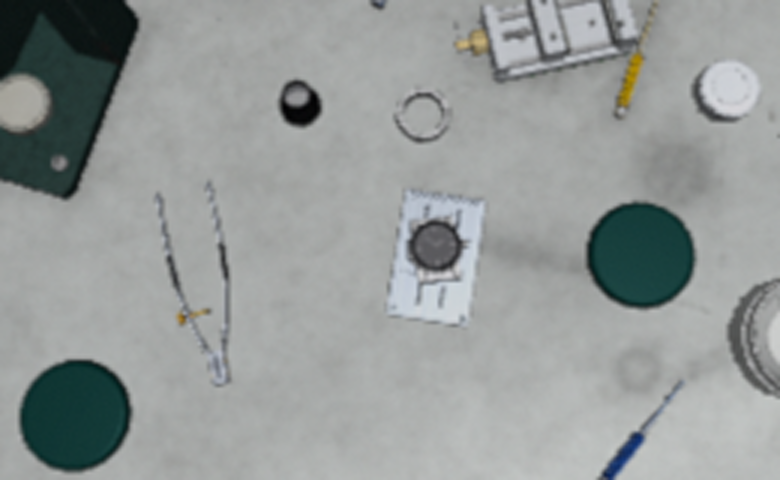

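View pics/sc.png

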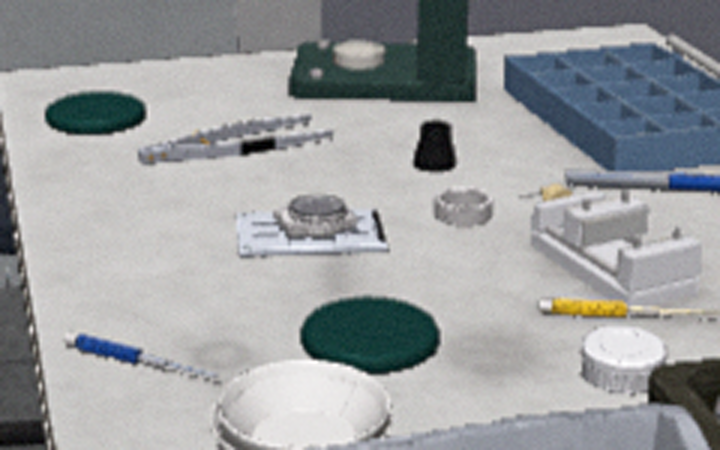

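```bash
cat >> h.py <<'E'
def tri(a,b):
    o1,d1=ray("top",a);o2,d2=ray("side",b)
    A=np.array([d1,-d2]).T; t=np.linalg.lstsq(A,o2-o1,rcond=None)[0]
    p,q=o1+t[0]*d1,o2+t[1]*d2
    return (p+q)/2,np.linalg.norm(p-q)
E
python3 - <<'E'
from h import *
print(cam("top")[2],cam("side")[2])
for a,b in [((204.5,258),(231.2,187.2)),((393.2,204.5),(323.2,260.)),((180+300/3,120+102/3),(200+434/3,150+148/3)),((180+423/3,120+115/3),(200+464/3,150+207/3)),((180+728/3,120+90/3),(200+624/3,150+355/3)), ((180+435/3,120+246/3),(200+316/3,150+207/3))]: print(tri(a,b),onz("top",a,.012),proj("side",onz("top",a,.012)))
t=cv2.imread("pics/top0.png");
# table front edge: lower-edge gradient per column
g=cv2.cvtColor(t,6).astype(int)
for x in range(150,480,20):
    col=g[270:310,x]; i=np.argmin(np.diff(col)); print(x,270+i,end=' ')
print()
for y in range(50,290,16):
    r=g[y,120:180]; i=np.argmax(np.diff(r)); print(y,120+i,end=' ')
E
```

```text
372.2106468926868 516.1331814032715
(array([0.39066291, 0.22333199, 0.00312404]), np.float64(0.001942402972986632)) [0.38930724 0.22067554 0.012     ] [230.21253292 184.36582285]
(array([ 0.51155744, -0.22645971,  0.0056561 ]), np.float64(0.0027559271474593082)) [ 0.50903209 -0.22490155  0.012     ] [320.97131544 256.89539519]
(array([0.64091351, 0.04608581, 0.01191193]), np.float64(0.002855578559351556)) [0.63941049 0.04631035 0.012     ] [343.46314254 199.49066202]
(array([ 0.63132324, -0.05471871,  0.00379256]), np.float64(0.003962957166723507)) [ 0.62670373 -0.05426702  0.012     ] [351.87028423 215.96164637]
(array([ 0.64575191, -0.30520072,  0.01163531]), np.float64(0.0030547232672888526)) [ 0.64406479 -0.30458211  0.012     ] [406.1708616 268.3824662]
(array([ 0.51768694, -0.0622326 ,  0.01924012]), np.float64(0.0028503474162196083)) [ 0.51763071 -0.06212056  0.012     ] [304.65263778 222.22638956]
150 293 170 293 190 294 210 292 230 292 250 291 270 291 290 291 310 291 330 290 350 290 370 290 390 289 410 289 430 289 450 288 470 288 
50 156 66 154 82 153 98 152 114 151 130 149 146 148 162 147 178 146 194 145 210 143 226 142 242 141 258 139 274 138
```

```bash
python3 - <<'E'
from h import *
t=cv2.imread("pics/top0.png");s=cv2.imread("pics/side0.png")
def crop(im,x0,y0,w,h,k): return cv2.resize(im[y0:y0+h,x0:x0+w],None,fx=k,fy=k,interpolation=cv2.INTER_CUBIC)
a=crop(t,300,175,50,60,8);b=crop(t,225,175,40,75,8);c=crop(s,275,205,58,36,8)
cv2.imwrite("pics/z1.png",a[:480]);cv2.imwrite("pics/z2.png",b);cv2.imwrite("pics/z3.png",c)
E
```

```text
(no output)
```

View pics/z1.png

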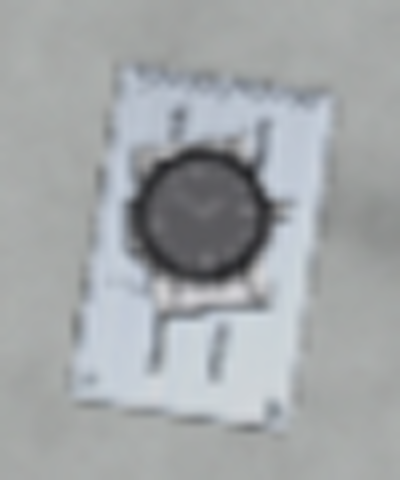

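View pics/z2.png

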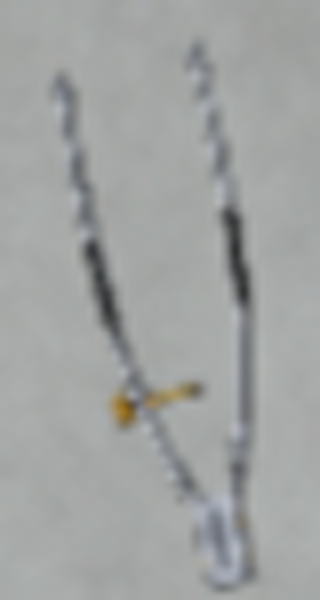

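View pics/z3.png

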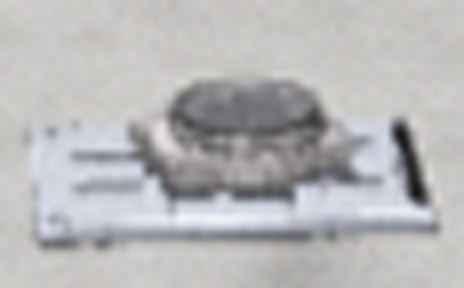

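```bash
python3 - <<'E'
from h import *
def z(u,v,x0,y0,k=8): return ((u+.5)/k-.5+x0,(v+.5)/k-.5+y0)
pl=[onz("top",z(u,v,300,175),.006) for u,v in[(118,65),(333,90),(287,433),(73,400)]]
print(np.round(pl,4),[np.linalg.norm(pl[i]-pl[(i+1)%4]).round(4) for i in range(4)])
c=np.mean(pl,0);ax=(pl[0]+pl[1]-pl[2]-pl[3])[:2];print("plate",c,np.degrees(np.arctan2(ax[1],ax[0])))
w=onz("top",z(203,215,300,175),.022);print("watch",w,"rad",onz("top",z(273,215,300,175),.022)-w)
L=[onz("top",z(u,v,300,175),.01) for u,v in[(160,306),(267,300)]];print("lugs",L, np.degrees(np.arctan2(*(w-np.mean(L,0))[[1,0]])), np.degrees(np.arctan2(*(L[0]-L[1])[[0,1]]*np.array([-1,1]))))
T={k:onz("top",z(u,v,225,175),h) for k,u,v,h in[("lt",63,80,.008),("rt",196,48,.008),("lg",101,285,.011),("rg",235,257,.011),("root",225,560,.008)]}
for k in T:print(k,T[k].round(4))
m=(T["lg"]+T["rg"])/2;mt=(T["lt"]+T["rt"])/2;print("grip",m,np.linalg.norm((T["lg"]-T["rg"])),np.linalg.norm(T["lt"]-T["rt"]),np.linalg.norm(mt-m),np.degrees(np.arctan2(*(mt-m)[[1,0]])),np.degrees(np.arctan2(*(mt-T["root"])[[1,0]])))
q=state()["tool_rot"];M=R.from_quat(q[[1,2,3,0]]).as_matrix();print(M.round(3),np.degrees(np.arctan2(M[1,0],M[0,0])))
E
```

```text
[[ 0.567  -0.037   0.006 ]
 [ 0.5582 -0.1023  0.006 ]
 [ 0.4538 -0.0859  0.006 ]
 [ 0.4647 -0.0224  0.006 ]] [np.float64(0.0658), np.float64(0.1056), np.float64(0.0644), np.float64(0.1034)]
plate [ 0.51094346 -0.06188847  0.006     ] -8.547603201769103
watch [ 0.51708606 -0.06184279  0.022     ] rad [-0.00032052 -0.020707    0.        ]
lugs [array([ 0.49195776, -0.04871194,  0.01      ]), array([ 0.49327903, -0.08065217,  0.01      ])] 6.619094791967228 2.36880264296553
lt [0.565  0.1619 0.008 ]
rt [0.5744 0.1217 0.008 ]
lg [0.5012 0.1479 0.011 ]
rg [0.509  0.1081 0.011 ]
root [0.4191 0.1098 0.008 ]
grip [0.50509971 0.12798397 0.011     ] 0.04063722960725269 0.041281797650538854 0.06611219792049716 12.081459852527805 12.002891071831735
[[ 0.26   0.966 -0.001]
 [ 0.966 -0.26  -0.002]
 [-0.002 -0.    -1.   ]] 74.94428929566261
```

```bash
python3 -m inch '0 0 0 0 0 -0.1163 0;0 0 0 0 0 -0.1163 0;0 0 0 0 0 -0.1163 0;-0.0347 0.0147 0 0 0 0 0;-0.0347 0.0147 0 0 0 0 0;-0.0347 0.0147 0 0 0 0 0;-0.0347 0.0147 0 0 0 0 0;-0.0347 0.0147 0 0 0 0 0;-0.0347 0.0147 0 0 0 0 0;-0.0347 0.0147 0 0 0 0 0'; python3 -m inch '-0.0347 0.0147 0 0 0 0 0;-0.0347 0.0147 0 0 0 0 0;-0.0347 0.0147 0 0 0 0 0;-0.0347 0.0147 0 0 0 0 0;-0.0347 0.0147 0 0 0 0 0;-0.0347 0.0147 0 0 0 0 0;-0.0347 0.0147 0 0 0 0 0;-0.0347 0.0147 0 0 0 0 0;-0.0347 0.0147 0 0 0 0 0;-0.0347 0.0147 0 0 0 0 0'
cat >> h.py <<'E'
def goal(p,yaw=None):
    s=state();q=s["tool_rot"];M=R.from_quat(q[[1,2,3,0]]).as_matrix()
    y=np.degrees(np.arctan2(M[1,0],M[0,0]))
    print("t",s["time"],"tcp",s["tool_pos"].round(4),"yaw",y.round(2),"tilt",M[:,2].round(4),"F",s["contact_force"].round(2),"w",round(s["gripper_width"],4))
    print("shift tool",(M.T@(np.array(p)-s["tool_pos"])).round(4), "rz",None if yaw is None else round(-np.radians(yaw-y),4))
E
python3 -c "
from h import *
goal([.517,-.062,.12],95)"
```

```text
time: 0.93
tool_pos: [0.2859, 0.3686, 0.2081]
tool_rot: [0.0, 0.676, 0.737, -0.0]
contact_force: [1.9, 0.2, 0.2]
gripper_width: 1.0
time: 1.77
tool_pos: [0.4623, 0.0354, 0.2084]
tool_rot: [-0.0, 0.676, 0.737, 0.0]
contact_force: [0.4, 0.2, 0.0]
gripper_width: 1.0
t 1.7667 tcp [0.4623 0.0354 0.2084] yaw 94.91 tilt [-1.e-04  1.e-04 -1.e+00] F [0.43 0.21 0.04] w 0.9997
shift tool [-0.1018  0.0462  0.0884] rz -0.0016
```

```bash
python3 -m inch '-0.0255 0.0115 0.022 0 0 0 0;-0.0255 0.0115 0.022 0 0 0 0;-0.0255 0.0115 0.022 0 0 0 0;-0.0255 0.0115 0.022 0 0 0 0;0 0 0 0 0 0 0;0 0 0 0 0 0 0'
python3 -c "
from h import *
goal([.517,-.062,.12],95)
for n in('top','side'): cv2.imwrite(f'pics/{n}1.png',grab_frame(n))
t=cv2.imread('pics/top1.png');s=cv2.imread('pics/side1.png')
cv2.imwrite('pics/v1.png',np.hstack([cv2.resize(t[120:280,260:400],None,fx=3,fy=3),cv2.resize(s[100:260,240:360],None,fx=3,fy=3)]))
for z in (0,.01,.02): print(proj('top',state()['tool_pos']+[0,0,z]),proj('side',state()['tool_pos']+[0,0,z]))
"
```

```text
time: 2.27
tool_pos: [0.5153, -0.0609, 0.1182]
tool_rot: [-0.002, 0.677, 0.736, -0.001]
contact_force: [0.8, -0.1, 0.3]
gripper_width: 1.001
t 2.2667 tcp [ 0.5153 -0.0609  0.1182] yaw 94.8 tilt [-0.005   0.0016 -1.    ] F [ 0.76 -0.11  0.32] w 1.0005
shift tool [-0.0012  0.0016 -0.0018] rz -0.0034
[324.63713954 192.78665239] [303.79168755 173.53404365]
[324.69027572 191.77031309] [303.7740653  168.91723971]
[324.74477595 190.72788361] [303.75632103 164.26846644]
```

View pics/v1.png

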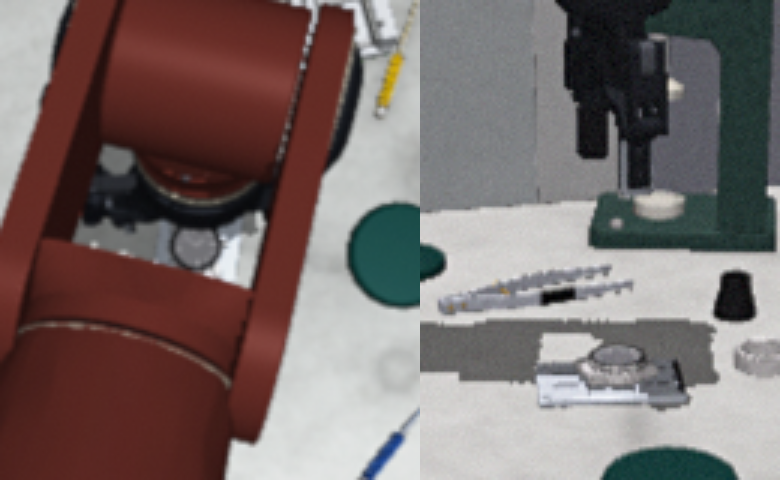

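```bash
python3 -c "
from h import *
for y in(.0425,.05,-.0425,-.05):
  for z in(0,.013,.03): print(y,z,proj('side',[.5153-.087*y,-.0609+y,.1182+z]).round(1))
s=cv2.imread('pics/side1.png')
cv2.imwrite('pics/v2.png',cv2.resize(s[90:190,270:350],None,fx=6,fy=6,interpolation=cv2.INTER_CUBIC))
"
```

```text
0.0425 0 [296.9 169. ]
0.0425 0.013 [296.9 163.2]
0.0425 0.03 [296.8 155.5]
0.05 0 [295.8 168. ]
0.05 0.013 [295.8 162.2]
0.05 0.03 [295.7 154.6]
-0.0425 0 [310.1 181.4]
-0.0425 0.013 [310.1 175.2]
-0.0425 0.03 [310.1 167.1]
-0.05 0 [311.3 182.6]
-0.05 0.013 [311.3 176.4]
-0.05 0.03 [311.3 168.1]
```

View pics/v2.png

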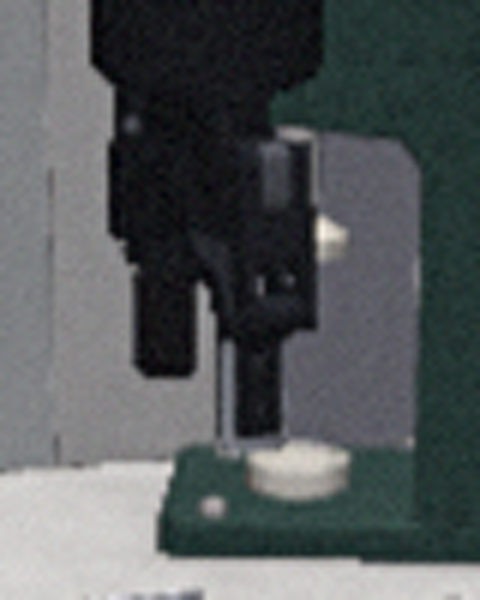

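```bash
python3 -m inch '-0.0012 0.0016 0.03 0 0 0 0;0 0 0.03 0 0 0 0;0 0 0.026 0 0 0 0;0 0 0 0 0 0 0;0 0 0 0 0 0 0'
python3 -c "
from h import *
goal([.517,-.062,.01],95)
for n in('top','side'): cv2.imwrite(f'pics/{n}2.png',grab_frame(n))
t=cv2.imread('pics/top2.png');s=cv2.imread('pics/side2.png')
cv2.imwrite('pics/v3.png',np.hstack([cv2.resize(s[160:260,260:350],None,fx=6,fy=6,interpolation=cv2.INTER_CUBIC)]))
"
```

```text
time: 2.78
tool_pos: [0.5177, -0.0603, 0.0348]
tool_rot: [-0.001, 0.675, 0.737, -0.0]
contact_force: [0.6, -0.6, 0.5]
gripper_width: 0.996
t 2.7833 tcp [ 0.5177 -0.0603  0.0348] yaw 95.01 tilt [-1.3e-03  5.0e-04 -1.0e+00] F [ 0.63 -0.62  0.49] w 0.9963
shift tool [-0.0016 -0.0008  0.0248] rz 0.0002
```

View pics/v3.png

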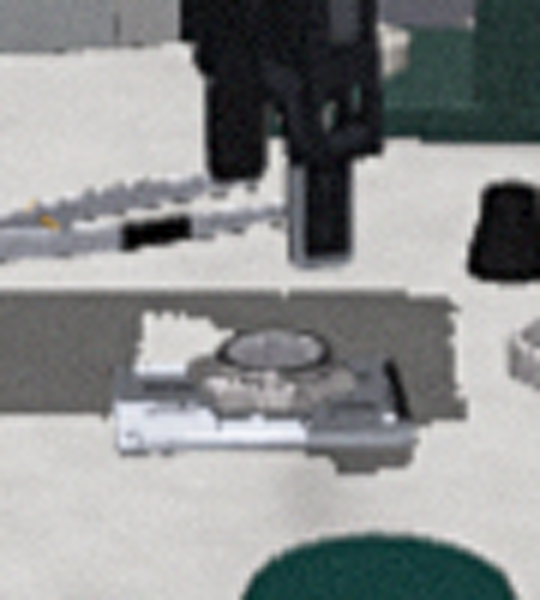

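View pics/top2.png

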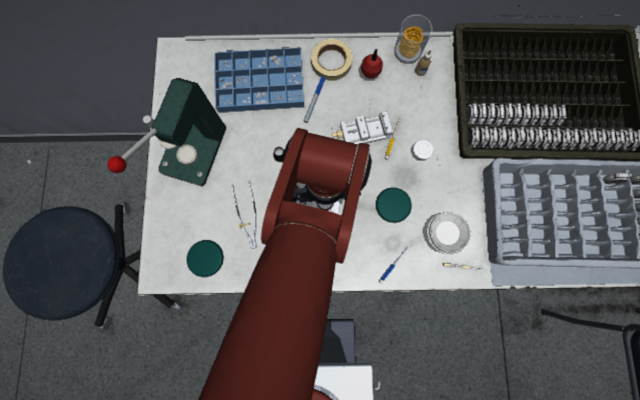

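```bash
python3 -c "
from h import *
for y in(.046,-.046):
  for z in(0,.013,.03): print(y,z,proj('side',[.5177-.087*y,-.0603+y,.0348+z]).round(1))
print(proj('side',[.517,-.062,.022]),proj('side',[.517,-.062,.006]),proj('side',[.567,-.037,.006]),proj('side',[.4647,-.0224,.006]),proj('side',[.4538,-.0859,.006]))
"
```

```text
0.046 0 [297.8 204.5]
0.046 0.013 [297.7 199. ]
0.046 0.03 [297.6 191.7]
-0.046 0 [311.7 220.2]
-0.046 0.013 [311.7 214.4]
-0.046 0.03 [311.7 206.7]
[304.33797268 217.93945226] [304.3621479  224.79626316] [323.65221098 218.08748651] [276.88624413 220.05481682] [277.49175515 232.37366662]
```

```bash
python3 -m inch '-0.001 -0.0008 0.005 0 0 0 0.25;0 0 0.005 0 0 0 0.25;0 0 0 0 0 0 0.25;0 0 0 0 0 0 0.25'
python3 -c "
from h import *
goal([.517,-.062,.01],95)
n='side';cv2.imwrite(f'pics/{n}3.png',grab_frame(n))
s=cv2.imread('pics/side3.png')
cv2.imwrite('pics/v4.png',np.hstack([cv2.resize(s[160:260,260:350],None,fx=6,fy=6,interpolation=cv2.INTER_CUBIC)]))
p=state()['tool_pos']
for y in(.034,-.034):
  for z in(0,.01,.02,.03): print(y,z,proj('side',p+[-.087*y,y,z]).round(1))
"
```

```text
time: 3.22
tool_pos: [0.5177, -0.0625, 0.0249]
tool_rot: [0.0, 0.676, 0.737, 0.0]
contact_force: [0.7, -0.3, -0.0]
gripper_width: 0.751
t 3.2167 tcp [ 0.5177 -0.0625  0.0249] yaw 94.93 tilt [ 1.e-04 -0.e+00 -1.e+00] F [ 0.7  -0.34 -0.02] w 0.7512
shift tool [ 0.0006 -0.0006  0.0149] rz -0.0013
0.034 0 [299.7 211. ]
0.034 0.01 [299.7 206.7]
0.034 0.02 [299.7 202.5]
0.034 0.03 [299.6 198.2]
-0.034 0 [310.  222.8]
-0.034 0.01 [310.  218.4]
-0.034 0.02 [310.  213.9]
-0.034 0.03 [310.  209.5]
```

View pics/v4.png

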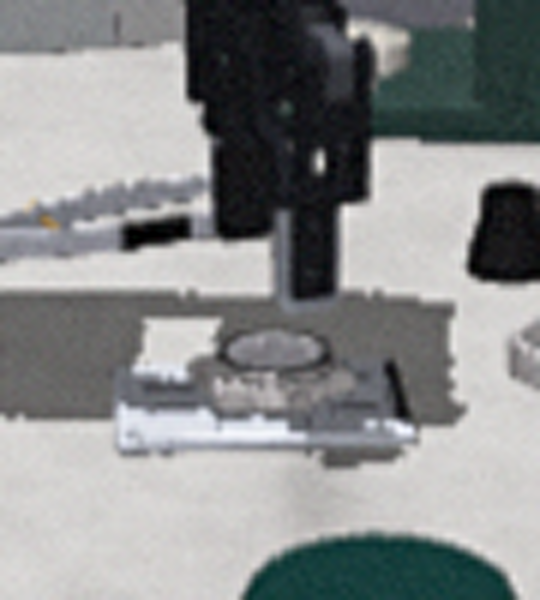

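```bash
python3 -m inch '0.0004 -0.0005 0.008 0 0 0 0.25;0 0 0.007 0 0 0 0.25;0 0 0.005 0 0 0 0.25;0 0 0 0 0 0 0.25'
python3 -c "
from h import *
goal([.517,-.062,.0],95)
n='side';cv2.imwrite(f'pics/{n}4.png',grab_frame(n))
s=cv2.imread('pics/side4.png')
cv2.imwrite('pics/v5.png',np.hstack([cv2.resize(s[180:260,260:350],None,fx=6,fy=6,interpolation=cv2.INTER_CUBIC)]))
"
```

```text
time: 3.6
tool_pos: [0.5156, -0.0618, 0.0027]
tool_rot: [-0.002, 0.676, 0.737, -0.001]
contact_force: [-0.5, 0.3, -0.5]
gripper_width: 0.747
t 3.6 tcp [ 0.5156 -0.0618  0.0027] yaw 94.93 tilt [-3.4e-03  9.0e-04 -1.0e+00] F [-0.47  0.27 -0.49] w 0.7472
shift tool [-0.0004  0.0014  0.0027] rz -0.0012
```

View pics/v5.png

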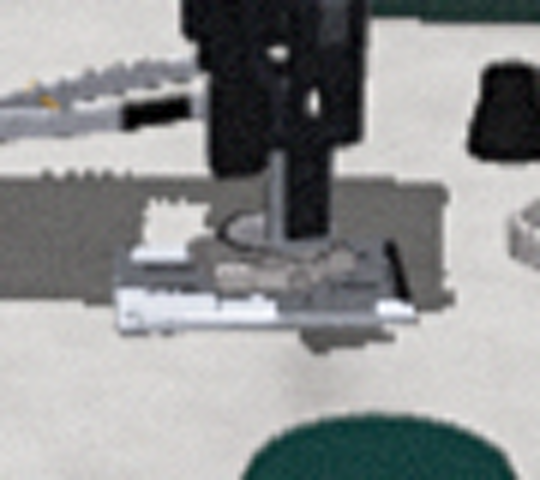

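```bash
python3 -m inch '-0.0004 0.0014 0.006 0 0 0 0.3;0 0 0.004 0 0 0 0.3;0 0 0 0 0 0 0.3'
python3 -c "
from h import *
goal([.517,-.062,-.01],95)
n='side';cv2.imwrite(f'pics/{n}5.png',grab_frame(n))
s=cv2.imread('pics/side5.png')
cv2.imwrite('pics/v6.png',np.hstack([cv2.resize(s[180:260,260:350],None,fx=6,fy=6,interpolation=cv2.INTER_CUBIC)]))
"
```

```text
time: 3.9
tool_pos: [0.5179, -0.0623, -0.0064]
tool_rot: [-0.001, 0.676, 0.737, -0.0]
contact_force: [0.4, 1.4, -0.7]
gripper_width: 0.698
t 3.9 tcp [ 0.5179 -0.0623 -0.0064] yaw 94.93 tilt [-1.7e-03  4.0e-04 -1.0e+00] F [ 0.4   1.35 -0.67] w 0.6983
shift tool [ 0.0003 -0.0008  0.0036] rz -0.0012
```

View pics/v6.png

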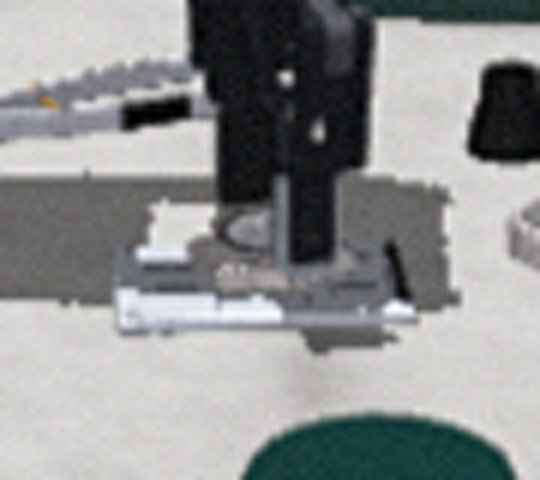

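```bash
python3 -m inch '0.0003 -0.0006 0.005 0 0 0 0.3;0 0 0 0 0 0 0.38;0 0 0 0 0 0 0.46;0 0 0 0 0 0 0.52;0 0 0 0 0 0 0.6;0 0 0 0 0 0 0.6'
python3 -c "
from h import *
goal([.517,-.062,-.01],95)
n='side';cv2.imwrite(f'pics/{n}6.png',grab_frame(n))
s=cv2.imread('pics/side6.png')
cv2.imwrite('pics/v7.png',np.hstack([cv2.resize(s[180:260,260:350],None,fx=6,fy=6,interpolation=cv2.INTER_CUBIC)]))
"
```

```text
time: 4.45
tool_pos: [0.5183, -0.0622, -0.0099]
tool_rot: [0.0, 0.676, 0.737, 0.0]
contact_force: [-0.4, -0.1, 0.9]
gripper_width: 0.491
t 4.45 tcp [ 0.5183 -0.0622 -0.0099] yaw 94.93 tilt [ 7.e-04 -1.e-04 -1.e+00] F [-0.44 -0.14  0.85] w 0.491
shift tool [ 0.0003 -0.0012  0.0001] rz -0.0012
```

View pics/v7.png

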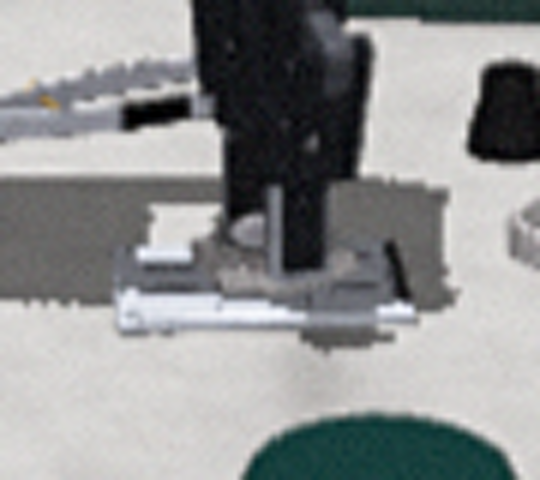

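```bash
python3 -m inch '0 0 0 0 0 0 0.7;0 0 0 0 0 0 0.7;0 0 0 0 0 0 0.7'; python3 -m inch '0 0 -0.005 0 0 0 0.7;0 0 -0.01 0 0 0 0.7;0 0 -0.02 0 0 0 0.7;0 0 -0.025 0 0 0 0.7;0 0 0 0 0 0 0.7'
python3 -c "
from h import *
goal([.509,-.225,.05],95)
n='side';cv2.imwrite(f'pics/{n}7.png',grab_frame(n))
s=cv2.imread('pics/side7.png')
cv2.imwrite('pics/v8.png',np.hstack([cv2.resize(s[160:240,260:350],None,fx=6,fy=6,interpolation=cv2.INTER_CUBIC)]))
"
```

```text
time: 4.75
tool_pos: [0.5182, -0.0623, -0.0099]
tool_rot: [0.0, 0.676, 0.737, 0.0]
contact_force: [-0.6, 0.6, 3.2]
gripper_width: 0.484
time: 5.17
tool_pos: [0.5216, -0.0631, 0.0554]
tool_rot: [0.004, 0.676, 0.737, 0.002]
contact_force: [1.5, -0.1, 0.6]
gripper_width: 0.488
t 5.1667 tcp [ 0.5216 -0.0631  0.0554] yaw 94.94 tilt [ 0.0089 -0.0024 -1.    ] F [ 1.49 -0.14  0.6 ] w 0.4875
shift tool [-0.1602 -0.0266  0.0056] rz -0.001
```

View pics/v8.png

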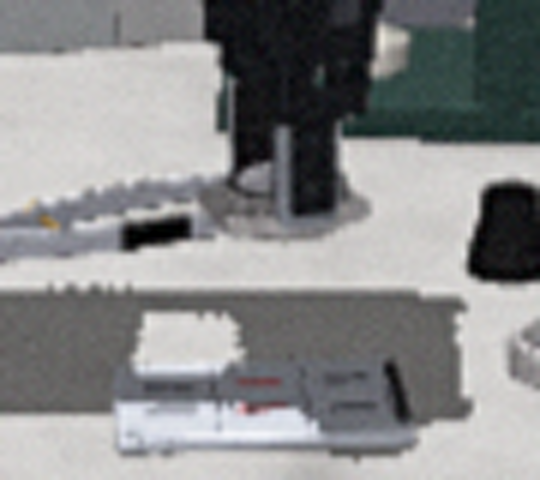

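```bash
python3 -m inch '-0.015 -0.002 0 0 0 0 0.7;-0.027 -0.004 0 0 0 0 0.7;-0.027 -0.005 0 0 0 0 0.7;-0.027 -0.005 0 0 0 0 0.7;-0.027 -0.005 0 0 0 0 0.7;-0.025 -0.003 0 0 0 0 0.7;-0.012 0 0 0 0 0 0.7;0 0 0 0 0 0 0.7;0 0 0 0 0 0 0.7'
python3 -c "
from h import *
goal([.511,-.2255,-.003],95)
n='side';cv2.imwrite(f'pics/{n}8.png',grab_frame(n))
s=cv2.imread('pics/side8.png')
cv2.imwrite('pics/v9.png',np.hstack([cv2.resize(s[200:290,260:370],None,fx=6,fy=6,interpolation=cv2.INTER_CUBIC)]))
"
```

```text
time: 5.97
tool_pos: [0.5073, -0.2233, 0.049]
tool_rot: [-0.001, 0.676, 0.737, 0.0]
contact_force: [0.5, -0.6, -0.3]
gripper_width: 0.487
t 5.9667 tcp [ 0.5073 -0.2233  0.049 ] yaw 94.87 tilt [-0.001   0.0013 -1.    ] F [ 0.46 -0.59 -0.3 ] w 0.4867
shift tool [-0.0026  0.0035  0.052 ] rz -0.0022
```

View pics/v9.png

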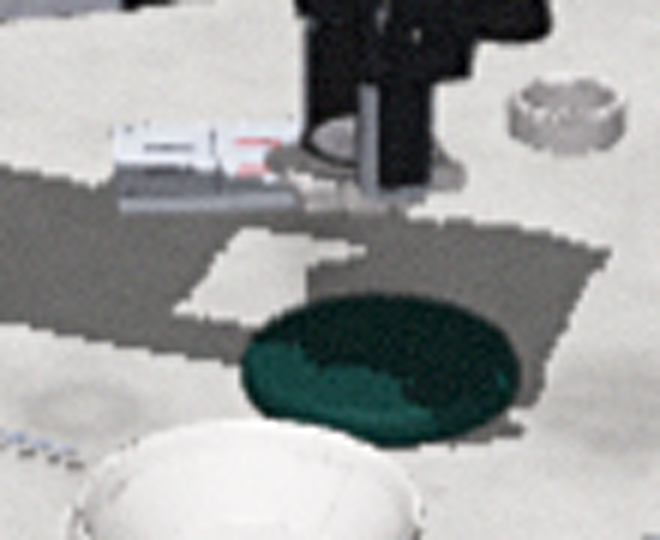

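```bash
python3 -m inch '-0.0026 0.0045 0.015 0 0 0 0.7;0 0 0.018 0 0 0 0.7;0 0 0.008 0 0 0 0.7;0 0 0.004 0 0 0 0.7;0 0 0 0 0 0 0.7;0 0 0 0 0 0 0.7'
python3 -c "
from h import *
goal([.511,-.2255,-.003],95)
n='side';cv2.imwrite(f'pics/{n}9.png',grab_frame(n))
s=cv2.imread('pics/side9.png')
cv2.imwrite('pics/v10.png',np.hstack([cv2.resize(s[200:290,260:370],None,fx=6,fy=6,interpolation=cv2.INTER_CUBIC)]))
"
```

```text
time: 6.52
tool_pos: [0.5126, -0.2253, 0.005]
tool_rot: [0.0, 0.676, 0.737, 0.0]
contact_force: [0.2, -0.3, 0.2]
gripper_width: 0.488
t 6.5167 tcp [ 0.5126 -0.2253  0.005 ] yaw 94.98 tilt [ 1.e-04  1.e-04 -1.e+00] F [ 0.24 -0.31  0.19] w 0.4882
shift tool [-0.     -0.0016  0.008 ] rz -0.0004
```

View pics/v10.png

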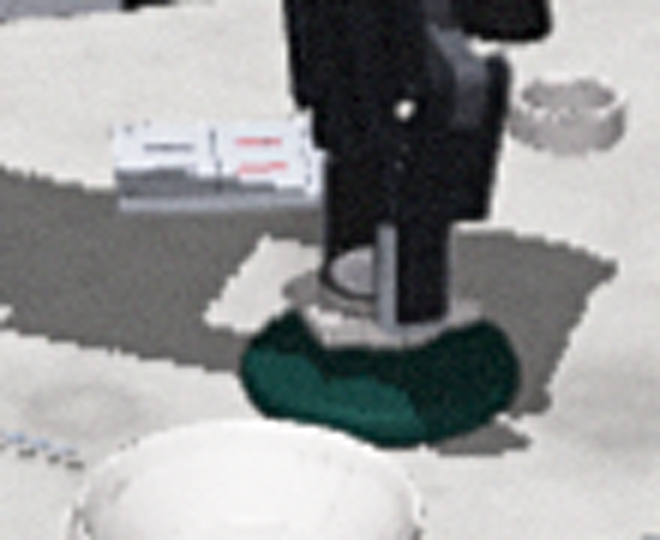

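```bash
python3 -m inch '0 -0.0008 0.004 0 0 0 0.7;0 0 0.003 0 0 0 0.7;0 0 0.001 0 0 0 0.7;0 0 0 0 0 0 0.7;0 0 0 0 0 0 0.7'
python3 -c "
from h import *
goal([.511,-.2255,-.003],95)
n='side';cv2.imwrite(f'pics/{n}10.png',grab_frame(n))
s=cv2.imread('pics/side10.png')
cv2.imwrite('pics/v11.png',np.hstack([cv2.resize(s[200:290,260:370],None,fx=6,fy=6,interpolation=cv2.INTER_CUBIC)]))
"
```

```text
time: 6.98
tool_pos: [0.5116, -0.2259, -0.0033]
tool_rot: [-0.0, 0.676, 0.737, -0.0]
contact_force: [0.5, 0.0, -0.9]
gripper_width: 0.487
t 6.9833 tcp [ 0.5116 -0.2259 -0.0033] yaw 94.93 tilt [-1.e-04  0.e+00 -1.e+00] F [ 0.52  0.04 -0.91] w 0.4871
shift tool [ 0.0005 -0.0006 -0.0003] rz -0.0013
```

View pics/v11.png

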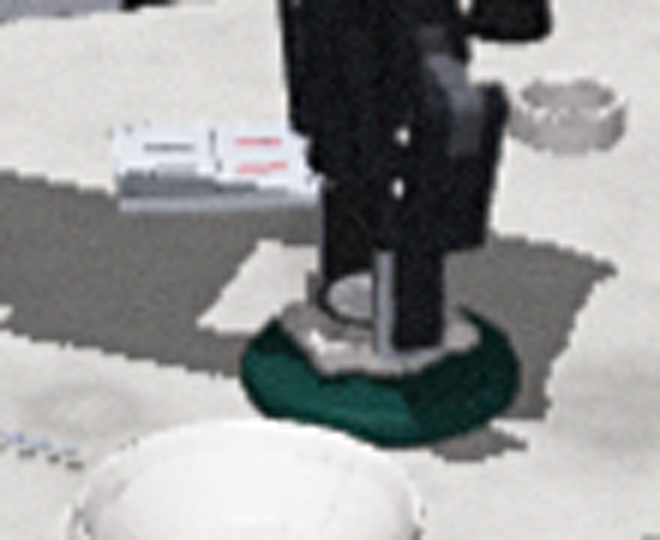

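```bash
python3 -m inch '0 0 0.0007 0 0 0 0.7;0 0 0.0005 0 0 0 0.7;0 0 0 0 0 0 0.7'
```

```text
time: 7.28
tool_pos: [0.5119, -0.2261, -0.0039]
tool_rot: [0.0, 0.676, 0.737, 0.0]
contact_force: [-1.3, 0.6, 2.7]
gripper_width: 0.489
```

```bash
python3 -m inch '0 0 0 0 0 0 0.5;0 0 0 0 0 0 0.46;0 0 0 0 0 0 0.40;0 0 0 0 0 0 0.3;0 0 0 0 0 0 0.3;0 0 -0.01 0 0 0 0.3;0 0 -0.025 0 0 0 0.25;0 0 -0.035 0 0 0 0.2;0 0 -0.03 0 0 0 0.2'
python3 -c "
from h import *
goal([.504,.128,.07],102)"
```

```text
time: 8.03
tool_pos: [0.5115, -0.2257, 0.0973]
tool_rot: [-0.0, 0.676, 0.737, -0.0]
contact_force: [1.2, -0.4, 1.0]
gripper_width: 0.798
t 8.0333 tcp [ 0.5115 -0.2257  0.0973] yaw 94.93 tilt [-3.e-04  2.e-04 -1.e+00] F [ 1.17 -0.41  1.  ] w 0.7977
shift tool [0.3531 0.023  0.0273] rz -0.1233
```

```bash
python3 -m inch '0.025 0.002 0 0 0 0 0.2;0.04 0.0026 0 0 0 0 0.2;0.04 0.0026 0 0 0 0 0.2;0.04 0.0026 0 0 0 0 0.2;0.04 0.0026 0 0 0 0 0.2;0.04 0.0026 0 0 0 0 0.2;0.04 0.0026 0 0 0 0 0.2;0.04 0.0026 0 0 0 0 0.2;0.033 0.0026 0 0 0 0 0.2;0.015 0 0 0 0 -0.123 0.2'
python3 -m inch '0 0 0 0 0 0 0.2;0 0 0 0 0 0 0.2'
python3 -c "
from h import *
goal([.504,.128,.07],102)
for n in('top','side'): cv2.imwrite(f'pics/{n}11.png',grab_frame(n))
t=cv2.imread('pics/top11.png');s=cv2.imread('pics/side11.png')
cv2.imwrite('pics/v12.png',np.hstack([cv2.resize(t[120:270,220:330],None,fx=3.5,fy=3.5),cv2.resize(s[120:270,230:350],None,fx=3.5,fy=3.5)])[:600,:800])
cv2.imwrite('pics/v13.png',cv2.resize(t[180:230,370:420],None,fx=8,fy=8,interpolation=2))
"
```

```text
time: 8.87
tool_pos: [0.5038, 0.1314, 0.0965]
tool_rot: [0.0, 0.628, 0.779, 0.001]
contact_force: [0.0, 0.0, -0.3]
gripper_width: 0.798
time: 9.03
tool_pos: [0.5041, 0.1283, 0.0961]
tool_rot: [0.0, 0.629, 0.777, 0.0]
contact_force: [-0.0, 0.3, 0.8]
gripper_width: 0.802
t 9.0333 tcp [0.5041 0.1283 0.0961] yaw 101.99 tilt [ 7.e-04 -4.e-04 -1.e+00] F [-0.05  0.31  0.81] w 0.8016
shift tool [-0.0002 -0.0001  0.0261] rz -0.0002
```

View pics/v12.png

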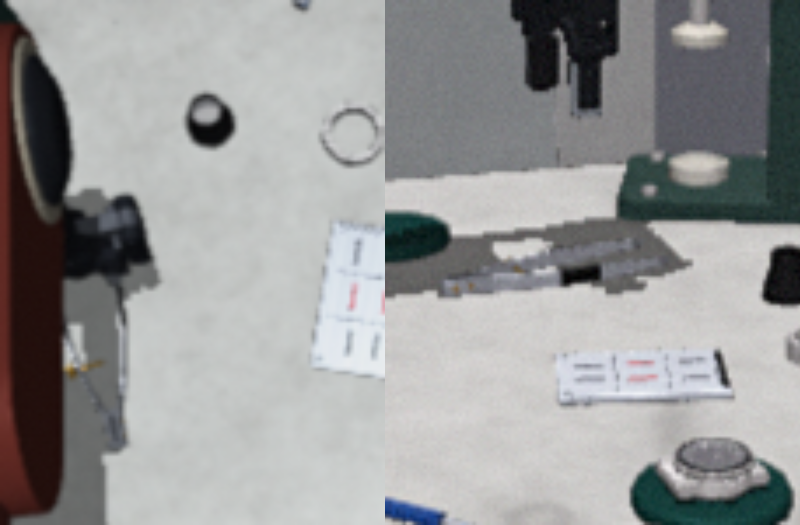

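View pics/v13.png

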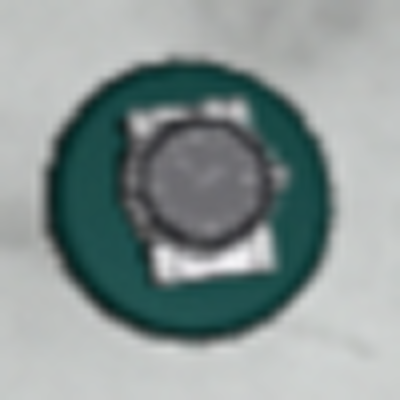

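```bash
python3 -c "
from h import *
t=cv2.imread('pics/top11.png')
def z(u,v,x0,y0,k=8): return ((u+.5)/k-.5+x0,(v+.5)/k-.5+y0)
print('watch',onz('top',z(203,185,370,180),.028), 'released at tcp .5119 -.2261')
h=t.astype(int); m=((h[:,:,2]-h[:,:,1]>25)&(h[:,:,2]-h[:,:,0]>25)).astype(np.uint8)
m[:, :300]=0; m[:,350:]=0;m[:180]=0;m[240:]=0
w=(h[:,:,2]-h[:,:,1])*m; ys,xs=np.nonzero(m); W=w[ys,xs]
for c in (xs<324.5+0*xs, xs>=324.5): print(c.sum(),[ (xs[c]*W[c]).sum()/W[c].sum(),(ys[c]*W[c]).sum()/W[c].sum()])
u=(xs*W).sum()/W.sum(),(ys*W).sum()/W.sum();print(u,onz('top',u,.006))
n,l,s,c=cv2.connectedComponentsWithStats(m);print(s,c)
for i in c[1:]: print(onz('top',i,.006))
cv2.imwrite('pics/v14.png',cv2.resize(t[175:235,300:350],None,fx=8,fy=8,interpolation=2))
s=cv2.imread('pics/side11.png')
hs=s.astype(int); m=((hs[:,:,2]-hs[:,:,1]>30)&(hs[:,:,2]-hs[:,:,0]>30)).astype(np.uint8);m[:,:290]=0;m[:,320:]=0;m[:200]=0;m[240:]=0
ys,xs=np.nonzero(m);b=(xs.mean(),ys.mean());print(b,proj('side',onz('top',u,.006)),tri(u,b))
"
```

```text
watch [ 0.51040506 -0.22598567  0.028     ] released at tcp .5119 -.2261
7 [np.float64(320.3623188405797), np.float64(204.34782608695653)]
8 [np.float64(329.4268292682927), np.float64(205.17560975609757)]
(np.float64(325.28476821192055), np.float64(204.79735099337748)) [ 0.51190952 -0.06277569  0.006     ]
[[     0      0    640    400 255985]
 [   320    201      2      7      7]
 [   329    203      2      6      8]] [[319.499666   199.49969725]
 [320.42857143 204.        ]
 [329.375      205.25      ]]
[ 0.5140411  -0.05112039  0.006     ]
[ 0.51065083 -0.07259479  0.006     ]
(np.float64(303.3), np.float64(224.7)) [302.13843998 225.1760793 ] (array([ 0.51309493, -0.06296624,  0.0067761 ]), np.float64(0.002641122824178365))
```

View pics/v14.png

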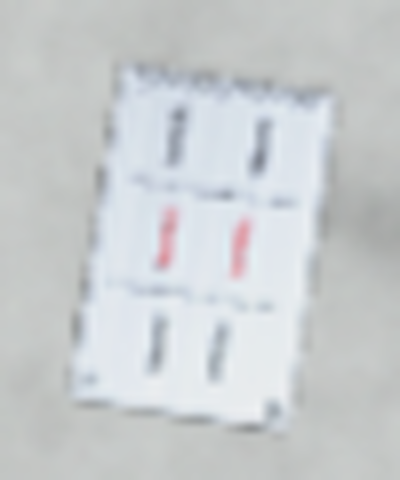

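```bash
python3 -m inch '0 0.001 0.025 0 0 0 0.3;0 0 0.035 0 0 0 0.3;0 0 0.03 0 0 0 0.3;0 0 0.013 0 0 0 0.3;0 0 0 0 0 0 0.3;0 0 0 0 0 0 0.3'
python3 -c "
from h import *
goal([.5055,.128,-.021],102)
n='side'; cv2.imwrite(f'pics/{n}12.png',grab_frame(n))
s=cv2.imread('pics/side12.png')
cv2.imwrite('pics/v15.png',cv2.resize(s[140:220,240:330],None,fx=7,fy=7,interpolation=2))
"
```

```text
time: 9.63
tool_pos: [0.5047, 0.1267, -0.0079]
tool_rot: [-0.001, 0.63, 0.776, -0.001]
contact_force: [0.7, 0.5, 1.0]
gripper_width: 0.696
t 9.6333 tcp [ 0.5047  0.1267 -0.0079] yaw 101.83 tilt [-1.6e-03 -3.0e-04 -1.0e+00] F [0.69 0.52 0.96] w 0.6963
shift tool [0.0011 0.0011 0.0131] rz -0.003
```

View pics/v15.png

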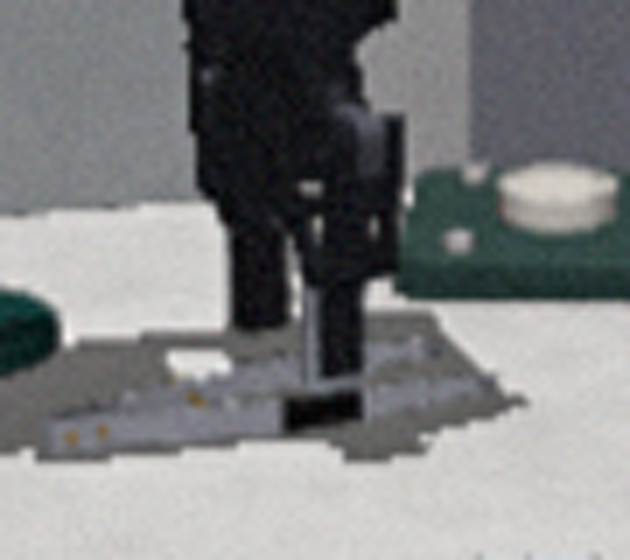

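```bash
python3 -m inch '0.0011 0.0013 0.006 0 0 -0.003 0.3;0 0 0.005 0 0 0 0.32;0 0 0 0 0 0 0.36;0 0 0 0 0 0 0.36'
python3 -c "
from h import *
goal([.5055,.128,-.0195],102)
n='side'; cv2.imwrite(f'pics/{n}13.png',grab_frame(n))
s=cv2.imread('pics/side13.png')
cv2.imwrite('pics/v16.png',cv2.resize(s[140:220,240:330],None,fx=7,fy=7,interpolation=2))
"
```

```text
time: 10.02
tool_pos: [0.5062, 0.1293, -0.0183]
tool_rot: [0.0, 0.628, 0.778, 0.0]
contact_force: [0.3, -0.5, -0.1]
gripper_width: 0.641
t 10.0167 tcp [ 0.5062  0.1293 -0.0183] yaw 102.15 tilt [ 3.e-04 -0.e+00 -1.e+00] F [ 0.28 -0.45 -0.05] w 0.6411
shift tool [-0.0011 -0.001   0.0012] rz 0.0027
```

View pics/v16.png

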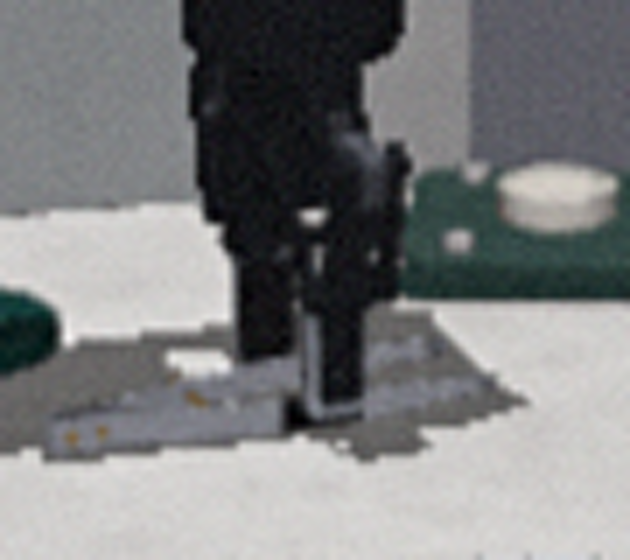

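```bash
python3 -m inch '-0.0008 -0.0012 0.0015 0 0 0 0.42;0 0 0 0 0 0 0.48;0 0 0 0 0 0 0.52;0 0 0 0 0 0 0.55;0 0 0 0 0 0 0.55;0 0 0 0 0 0 0.55'
python3 -c "
from h import *
goal([.5055,.128,-.0195],102)
for n in('top','side'): cv2.imwrite(f'pics/{n}14.png',grab_frame(n))
t=cv2.imread('pics/top14.png');s=cv2.imread('pics/side14.png')
cv2.imwrite('pics/v17.png',np.hstack([cv2.resize(t[160:250,220:275],None,fx=6,fy=6,interpolation=2),cv2.resize(s[140:230,250:325],None,fx=6,fy=6,interpolation=2)]))
"
```

```text
time: 10.57
tool_pos: [0.5055, 0.1284, -0.0194]
tool_rot: [0.0, 0.628, 0.778, 0.0]
contact_force: [-0.9, 0.4, 5.4]
gripper_width: 0.449
t 10.5667 tcp [ 0.5055  0.1284 -0.0194] yaw 102.16 tilt [ 7.e-04  1.e-04 -1.e+00] F [-0.94  0.37  5.42] w 0.4492
shift tool [-0.0004 -0.0001  0.0001] rz 0.0027
```

View pics/v17.png

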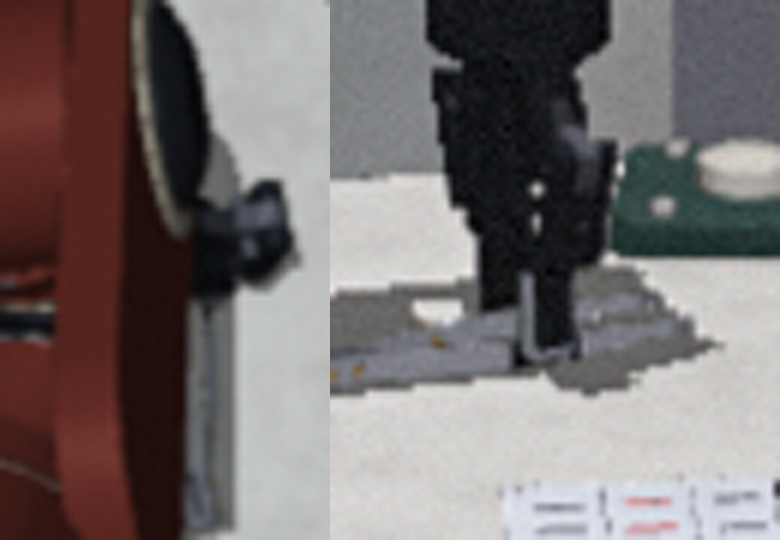

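```bash
python3 -m inch '0 0 -0.004 0 0 0 0.55;0 0 -0.01 0 0 0 0.55;0 0 -0.018 0 0 0 0.55;0 0 -0.014 0 0 0 0.55;0 0 -0.006 0 0 0 0.55;0 0 0 0 0 0 0.55'
python3 -c "
from h import *
goal([.5055,.128,.03],102)
for n in('side',): cv2.imwrite(f'pics/{n}15.png',grab_frame(n))
s=cv2.imread('pics/side15.png')
cv2.imwrite('pics/v18.png',np.hstack([cv2.resize(s[120:230,240:350],None,fx=6,fy=6,interpolation=2)])[:600])
"
```

```text
time: 11.17
tool_pos: [0.5066, 0.1284, 0.0341]
tool_rot: [0.001, 0.628, 0.778, 0.001]
contact_force: [0.1, -0.2, -0.6]
gripper_width: 0.447
t 11.1667 tcp [0.5066 0.1284 0.0341] yaw 102.15 tilt [ 3.9e-03  3.0e-04 -1.0e+00] F [ 0.14 -0.2  -0.63] w 0.4473
shift tool [-0.0002 -0.0012  0.0041] rz 0.0026
```

View pics/v18.png

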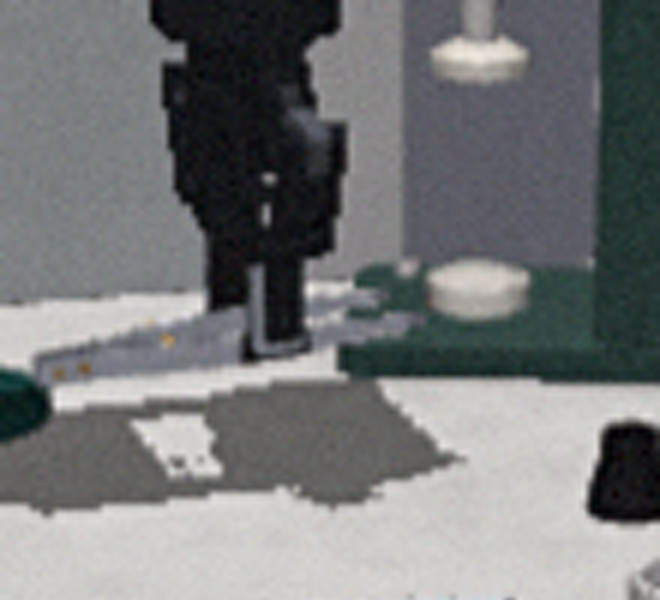

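```bash
python3 -m inch '-0.01 -0.006 0 0 0 0 0.55;-0.02 -0.0115 0 0 0 0 0.55;-0.025 -0.0145 0 0 0 0 0.55;-0.025 -0.0145 0 0 0 0 0.55;-0.025 -0.0145 0 0 0 0 0.55;-0.025 -0.0145 0 0 0 0 0.55;-0.02 -0.0115 0 0 0 0 0.55;-0.01 -0.006 0 0 0 0 0.55;-0.0045 -0.002 0 0 0 0 0.55;0 0 0 0 0 0 0.55'
python3 -m inch '0 0 0 0 0 0.04 0.55;0 0 0 0 0 0.07 0.55;0 0 0 0 0 0.075 0.55;0 0 0 0 0 0.075 0.55;0 0 0 0 0 0.065 0.55;0 0 0 0 0 0.039 0.55;0 0 0 0 0 0 0.55;0 0 0 0 0 0 0.55'
python3 -c "
from h import *
goal([.448,-.0523,.03],81.3)
for n in('top','side',): cv2.imwrite(f'pics/{n}16.png',grab_frame(n))
t=cv2.imread('pics/top16.png');s=cv2.imread('pics/side16.png')
cv2.imwrite('pics/v19.png',np.hstack([cv2.resize(t[150:250,280:360],None,fx=5,fy=5,interpolation=2),cv2.resize(s[150:250,260:340],None,fx=5,fy=5,interpolation=2)]))
"
```

```text
time: 12.05
tool_pos: [0.4456, -0.0534, 0.031]
tool_rot: [-0.001, 0.629, 0.777, -0.0]
contact_force: [0.2, 0.1, 0.2]
gripper_width: 0.45
time: 12.72
tool_pos: [0.4466, -0.0519, 0.0316]
tool_rot: [-0.0, 0.758, 0.652, -0.0]
contact_force: [0.3, 0.9, -0.9]
gripper_width: 0.45
t 12.7167 tcp [ 0.4466 -0.0519  0.0316] yaw 81.42 tilt [-8.e-04  4.e-04 -1.e+00] F [ 0.26  0.87 -0.9 ] w 0.4499
shift tool [-0.0002  0.0014  0.0016] rz 0.0021
```

View pics/v19.png

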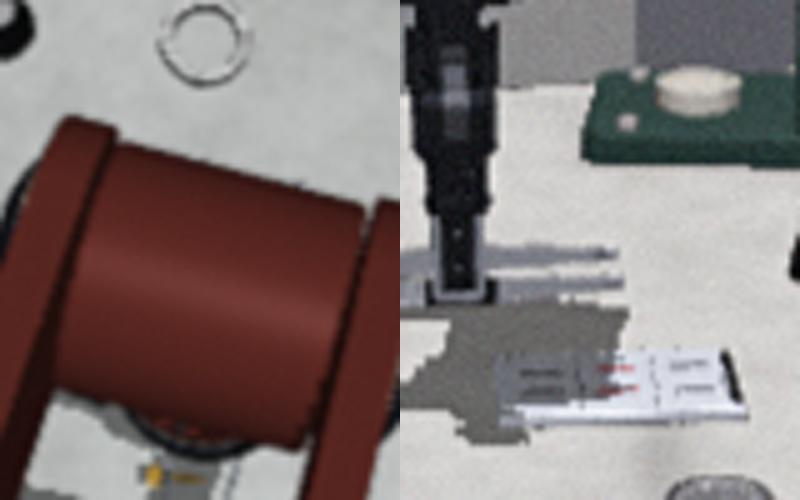

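```bash
python3 -m inch '0 0.001 0.008 0 0 0.002 0.55;0 0 0.012 0 0 0 0.55;0 0 0.01 0 0 0 0.56;0 0 0.004 0 0 0 0.57;0 0 0 0 0 0 0.58;0 0 0 0 0 0 0.58'
python3 -c "
from h import *
goal([.448,-.0523,-.0105],81.3)
for n in('side',): cv2.imwrite(f'pics/{n}17.png',grab_frame(n))
s=cv2.imread('pics/side17.png')
cv2.imwrite('pics/v20.png',np.hstack([cv2.resize(s[190:250,260:340],None,fx=10,fy=10,interpolation=2)]))
"
```

```text
time: 13.32
tool_pos: [0.4475, -0.0526, -0.0024]
tool_rot: [-0.0, 0.759, 0.651, -0.0]
contact_force: [0.1, -0.8, -0.6]
gripper_width: 0.419
t 13.3167 tcp [ 0.4475 -0.0526 -0.0024] yaw 81.18 tilt [-1.e-03  3.e-04 -1.e+00] F [ 0.11 -0.77 -0.55] w 0.419
shift tool [0.0004 0.0005 0.0081] rz -0.0021
```

View pics/v20.png

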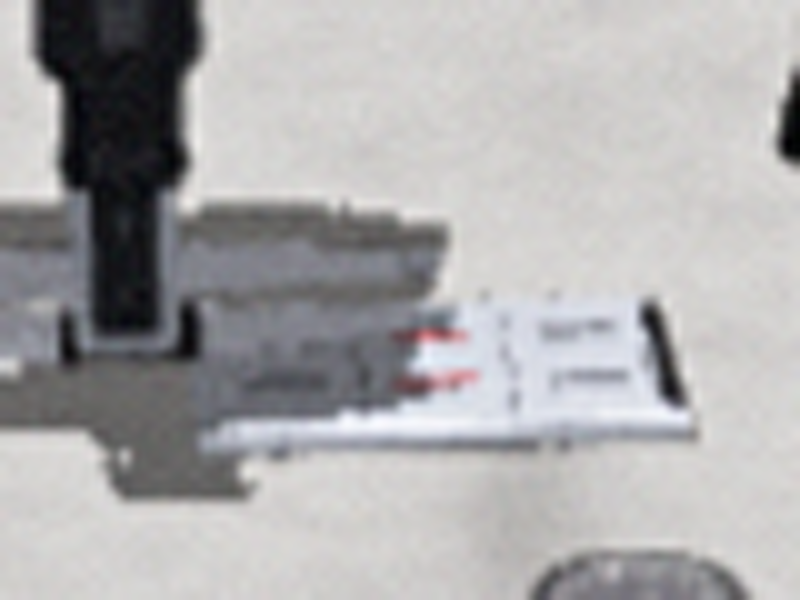

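```bash
python3 -m inch '0.0003 0.0005 0.003 0 0 -0.002 0.59;0 0 0.0025 0 0 0 0.60;0 0 0.001 0 0 0 0.6;0 0 0 0 0 0 0.6;0 0 0 0 0 0 0.6'
python3 -c "
from h import *
goal([.448,-.0523,-.0105],81.3)
for n in('side',): cv2.imwrite(f'pics/{n}18.png',grab_frame(n))
s=cv2.imread('pics/side18.png')
cv2.imwrite('pics/v21.png',np.hstack([cv2.resize(s[205:240,260:320],None,fx=13,fy=13,interpolation=2)]))
"
```

```text
time: 13.78
tool_pos: [0.4483, -0.0525, -0.0085]
tool_rot: [-0.0, 0.759, 0.651, -0.0]
contact_force: [-1.1, -0.3, -0.8]
gripper_width: 0.404
t 13.7833 tcp [ 0.4483 -0.0525 -0.0085] yaw 81.3 tilt [-1.e-04  0.e+00 -1.e+00] F [-1.1  -0.29 -0.78] w 0.4043
shift tool [ 0.0001 -0.0003  0.002 ] rz -0.0
```

View pics/v21.png

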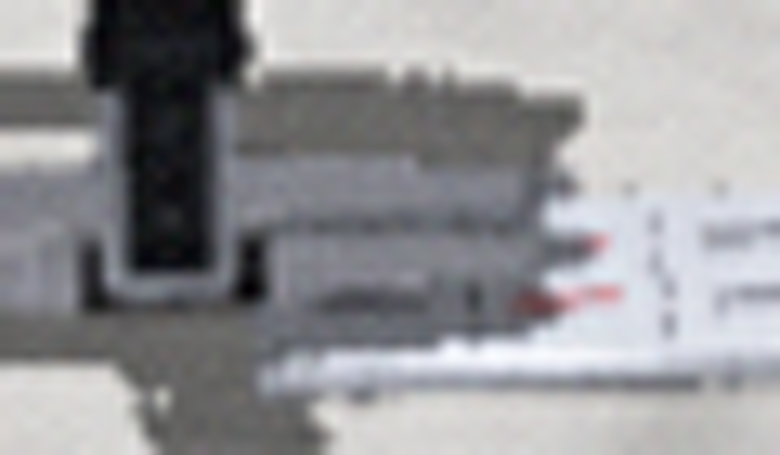

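```bash
python3 -c "
from h import *
s=cv2.imread('pics/side18.png')
print(cv2.cvtColor(s,6)[212:234,296:312])
b=s.astype(int);print((b[:,:,2]-b[:,:,1])[220:232,296:312])
for uv in((303.8,219.2),(305.3,224)):print(onz('side',uv,.0169))
for uv in((303.8,223.4),(303.8,227.8)):print('red',onz('side',uv,.006))
c=np.array([.512,-.0623]);a=np.radians(-8.7);u=np.array([np.cos(a),np.sin(a)]);v=np.array([-u[1],u[0]])
for sx in(-9,9):
  for sy in(11,-11): print(sx,sy,proj('side',[*(c+u*sx/1000+v*sy/1000),.006]).round(1))
for sy in(11,-11): print(sy,[proj('side',[*(c+v*sy/1000),z]).round(1) for z in(.0142,.0169,.0197)])
"
```

```text
[[ 98 100  98 108 151 148 149 148 164 213 213 212 211 214 211 211]
 [100 103  97 101  97  99  98  96 125 209 213 209 210 210 210 209]
 [104 104 101  96 100  94  97  92 128 207 208 210 207 209 207 218]
 [108 107 103 108 104  97 104 130 196 219 215 215 216 214 217 214]
 [100 101 106 107 105  97 127 200 219 216 217 214 212 215 214 214]
 [108 102 107 109 104  93 134 192 208 217 212 217 212 215 213 214]
 [122 127 126 125 106 102 123 139 195 216 214 213 212 210 211 214]
 [134 132 132 129 104  91 112 110 162 211 210 205 183 211 216 215]
 [127 127 122 122 100 107 170 173 205 218 218 216 207 220 217 218]
 [108 110 117 106 100 135 211 220 226 226 222 221 217 213 192 217]
 [ 95 102  90  98 104 129 182 199 198 213 219 216 220 209 178 218]
 [117 125 114 117 122 115 118 129 126 142 184 216 217 217 205 217]
 [131 132 134 129 127 113  98 103 100 140 204 221 220 218 190 220]
 [130 130 129 133 118 114 135 157 167 206 222 228 220 210 178 215]
 [107 122 115 114 115 138 212 219 215 218 224 220 222 219 200 188]
 [ 74 109 108 102  86 107 161 200 191 174 172 185 220 223 214 175]
 [ 74 108 107  93  84  78  9
[... 674 characters left out ...]
-3 -3]
 [ 0 -3  1 -6 -1 -3 -6 -5 -4 -3 -2 -5 -5 -1 -7 -2]
 [ 0 -5  0  4 18 15 15 28 33 32 55 41 -4 -8 -5 -1]
 [-5 -4  0 17 28 39 34 39 32 13 21 13 -2 -3 -3 -1]
 [-1 -1  0  6  5  7  4  1  0 -8 -5 -4 -3 -4 -2  0]
 [-3 -5 -5 -3 -5 -3 -9 -5 -6 -6 -7 -3 -6 -4 -5 -4]
 [-5 -4 -5 -2 -3 -6 -5 -3  0 -6 -4 -5 -5 -6 -2 -3]]
[ 0.51705474 -0.05682384  0.0169    ]
[ 0.51411481 -0.08232271  0.0169    ]
red [ 0.5175783  -0.05449683  0.006     ]
red [ 0.51214401 -0.07691012  0.006     ]
-9 11 [297.6 223.2]
-9 -11 [298.3 227.4]
9 11 [305.9 222.9]
9 -11 [306.8 227. ]
11 [array([301.7, 219.5]), array([301.7, 218.4]), array([301.7, 217.2])]
-11 [array([302.5, 223.6]), array([302.5, 222.5]), array([302.5, 221.3])]
```

```bash
python3 -c "
from h import *
s=cv2.imread('pics/side16.png');g=cv2.cvtColor(s,6)
print(g[194:212,296:307])
s=cv2.imread('pics/side0.png');g=cv2.cvtColor(s,6)
print(g[186:204,290:314])
s=cv2.imread('pics/side17.png');g=cv2.cvtColor(s,6)
print(g[210:228,297:308])
"
```

```text
[[207 206 205 207 207 205 209 202 206 204 207]
 [207 207 202 206 209 210 207 207 206 206 204]
 [208 208 210 208 213 206 213 212 207 208 204]
 [209 211 216 212 212 210 210 206 211 205 211]
 [218 211 211 209 212 216 218 212 210 207 208]
 [184 166 168 156 157 200 202 191 208 213 208]
 [142 132 124 106  96 131 143 159 207 210 205]
 [121 126 117 100  96 107 126 163 206 210 207]
 [168 161 163 161 186 188 189 199 206 207 204]
 [199 194 198 201 209 208 207 208 207 210 207]
 [207 206 207 207 184 184 214 208 192 212 207]
 [157 168 164 160 150 158 176 171 169 205 207]
 [130 123 131 129 122 113 116 109 135 205 211]
 [121 128 120 127 123 115 119 124 153 210 210]
 [155 164 160 166 188 191 195 196 199 213 212]
 [203 206 203 198 214 215 214 217 215 213 213]
 [152 147 148 169 215 215 212 216 213 211 211]
 [100  98  95 116 154 148 154 151 148 165 211]]
[[201 201 200 198 199 200 197 198 203 203 204 198 199 193 195 187 191 191
  192 192 191 195 195 196]
 [201 200 200 200 200 207 202 203 204 210 201 203 201 194 197 196 193 193
  194 194 192 192 190 195]
 [196 197 199 200 207 199 191 198 213 201 173 168 1
[... 1712 characters left out ...]
  92  97  99  95  96  96 129 204 208 207]
 [ 86  90  90  94  97 102  99 131 208 208 212]
 [121 128 120 108 123 121 126 170 218 212 211]
 [132 136 126 110 116 114 124 191 218 213 214]
 [127 127 124 107  94  97 147 217 220 213 212]
 [107 110 109 103  98  97 149 220 216 214 214]
 [100 106  99 102 100 125 191 214 210 213 209]
 [115 120 126 129 142 172 187 182 186 218 212]
 [126 129 134 135 125 139 129 131 170 221 221]
 [129 129 132 126 109 120 102 117 184 219 219]
 [114 114  89  85  87 144 123 108 157 182 216]
 [112 110  99  91 123 209 210 199 207 209 219]
 [108 107 102 106 147 229 225 226 221 222 224]
 [112 112 108 131 202 228 229 222 221 221 216]
 [106 111  98 109 146 159 198 195 175 173 186]]
```

```bash
python3 -c "
from h import *
def sep(c,yaw,D):
    a=np.radians(yaw+90);v=np.array([np.cos(a),np.sin(a),0])*D/2
    return proj('side',np.array(c)-v)-proj('side',np.array(c)+v)
for D in(.039,.041,.043):print('rest',D,sep([.570,.142,.006],12,D))
for D in(.033,.035,.037):print('s16',D,sep([.514,-.0625,.057],-8.6,D))
for D in(.024,.026,.028):print('s18',D,sep([.514,-.0625,.0169],-8.7,D))
"
```

```text
rest 0.039 [6.72729129 4.7892004 ]
rest 0.041 [7.07239563 5.03488232]
rest 0.043 [7.41751723 5.28057653]
s16 0.033 [1.3496263  5.72224471]
s16 0.035 [1.43145705 6.06919673]
s16 0.037 [1.51329402 6.41617511]
s18 0.024 [0.95040395 4.45827163]
s18 0.026 [1.02962242 4.82987934]
s18 0.028 [1.10884524 5.20150748]
```

```bash
python3 -m inch '0 0 -0.01 0 0 0 0.6;0 0 -0.02 0 0 0 0.6;0 0 -0.02 0 0 0.05 0.6;0 0 -0.01 0 0 0.1 0.6;0 0 0 0 0 0.115 0.6;0 0 0 0 0 0.115 0.6;0 0 0 0 0 0.115 0.6;0 0 0 0 0 0.115 0.6;0 0 0 0 0 0.115 0.6;0 0 0 0 0 0.115 0.6'
python3 -m inch '0 0 0 0 0 0.115 0.6;0 0 0 0 0 0.115 0.6;0 0 0 0 0 0.115 0.6;0 0 0 0 0 0.115 0.6;0 0 0 0 0 0.08 0.6;0 0 0 0 0 0.04 0.6;0 0 0 0 0 0 0.6;0 0 0 0 0 0 0.6'
python3 -c "
from h import *
goal([.448,-.0523,.05],0)
for n in('side','top'): cv2.imwrite(f'pics/{n}19.png',grab_frame(n))
s=cv2.imread('pics/side19.png');t=cv2.imread('pics/top19.png')
cv2.imwrite('pics/v22.png',np.hstack([cv2.resize(s[150:250,240:320],None,fx=5,fy=5,interpolation=2),cv2.resize(t[170:270,300:380],None,fx=5,fy=5,interpolation=2)]))
"
```

```text
time: 14.67
tool_pos: [0.4487, -0.0526, 0.0525]
tool_rot: [0.0, 0.959, 0.283, 0.0]
contact_force: [-0.1, -0.5, -0.3]
gripper_width: 0.405
time: 15.33
tool_pos: [0.4486, -0.0525, 0.0522]
tool_rot: [0.0, 1.0, 0.0, 0.0]
contact_force: [0.7, -0.5, -1.0]
gripper_width: 0.404
t 15.3333 tcp [ 0.4486 -0.0525  0.0522] yaw 0.01 tilt [ 9.e-04 -3.e-04 -1.e+00] F [ 0.71 -0.51 -0.96] w 0.4039
shift tool [-0.0006 -0.0002  0.0022] rz 0.0001
```

View pics/v22.png

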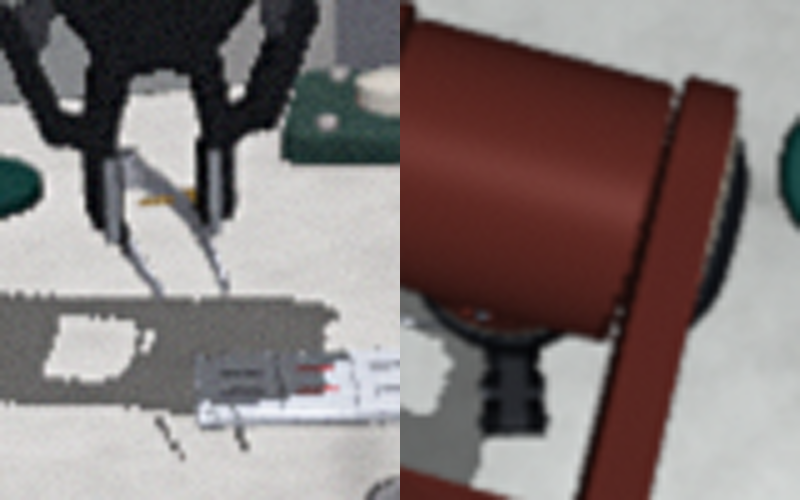

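```bash
python3 -c "
from h import *
s=cv2.imread('pics/side19.png')
cv2.imwrite('pics/v23.png',cv2.resize(s[190:250,255:305],None,fx=10,fy=10,interpolation=2))
p=state()['tool_pos']
for z in(.019,.0254,.031):
  for sx in(-.012,.012): print(z,sx,proj('side',p+[sx,-.066,z]).round(1),proj('side',p+[sx,0,z]).round(1))
"
```

```text
0.019 -0.012 [271.2 210. ] [265.6 198.3]
0.019 0.012 [283.2 208.9] [276.9 197.3]
0.0254 -0.012 [271.2 207. ] [265.5 195.4]
0.0254 0.012 [283.2 205.8] [276.9 194.4]
0.031 -0.012 [271.1 204.3] [265.4 192.9]
0.031 0.012 [283.1 203.2] [276.8 191.9]
```

View pics/v23.png

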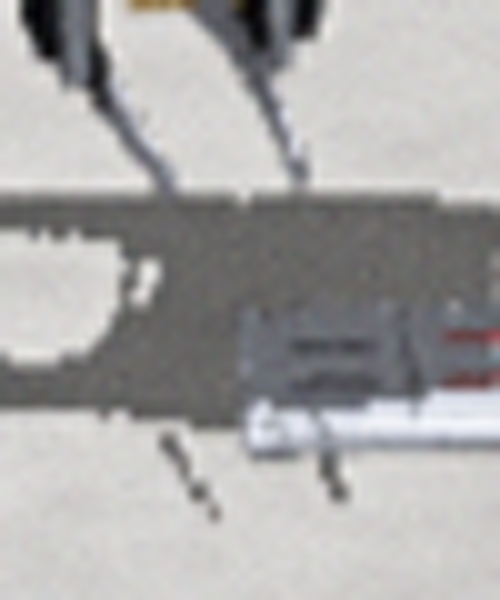

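```bash
python3 -c "
from h import *
s=cv2.imread('pics/side19.png')
print(cv2.cvtColor(s,6)[200:216,265:290])
"
```

```text
[[ 55 113 180 207 209 213 213 211 212 207 212 214 212 213 213 188  99 112
  188 210 210 209 212 208 207]
 [112  94 132 188 186 215 212 212 214 211 215 214 215 213 214 206 136 113
  208 213 210 209 212 211 210]
 [182 119 113 167 194 217 211 217 211 217 209 215 214 211 214 211 189 111
  173 207 209 213 211 209 203]
 [217 184 103 137 205 204 213 214 217 213 215 214 216 216 214 216 204 135
  130 206 215 211 208 202 207]
 [217 209 139 106 159 216 218 216 211 214 210 210 213 214 214 217 218 185
  129 211 190 213 213 212 208]
 [215 215 191 134 105 161 192 214 213 213 209 211 211 214 215 215 217 202
  152 180 181 213 212 209 211]
 [209 215 214 188 136 111 155 197 212 212 213 214 211 211 211 215 216 207
  161 117 143 215 216 213 210]
 [217 213 218 220 198 125 132 175 218 212 213 213 213 214 217 217 215 217
  199 130 130 212 213 213 214]
 [220 223 221 218 213 150 111 164 216 215 212 211 209 218 212 215 215 222
  209 156 161 215 216 218 212]
 [154 152 151 158 151 124 108 117 144 147 153 147 148 165 206 153 154 152
  146 121 128 145 148 148 152]
 [104 104  98  99 100  97 103  95  96  96  99  97  92 117 138 102  99  98
   98  94 101  98  94  99 100]
 [ 98  99 100  97  98 103 101 104  95  96 100  94 101 101 105  97  98 100
  100  97 107 104 100  91 104]
 [104 100 105 101 106 103 103 103 105  99 102  98  99 103 105 103 104  98
  102 104 102 108 100 100 102]
 [107 106  93 103 100 105 102 108 101 106  99 105 102 108  99 100 105 105
  106 102 103 100 104 107 102]
 [198 180 106 101 100  98  98 104 101 108 102 100 101  97 101 101 105 103
  103 103 104 105 102 104 105]
 [215 205 111  93 110 110 101  99 103 104  99 106 102 109 104 101 107  95
  103  99 102 103 102 107 105]]
```

```bash
python3 -m inch '0 0 -0.01 0 0 0 0.605;0 0 -0.015 0 0 0 0.61;0 0 -0.005 0 0 0 0.615;0 0 0 0 0 0 0.615;0 0 0 0 0 0 0.615'
python3 -c "
from h import *
goal([.448,-.0523,.05],0)
s=grab_frame('side');cv2.imwrite('pics/side20.png',s)
cv2.imwrite('pics/v24.png',cv2.resize(s[160:235,245:305],None,fx=8,fy=8,interpolation=2))
p=state()['tool_pos']
for sx in(-.012,.012): print(proj('side',p+[sx,-.066,.0254]).round(1))
print(cv2.cvtColor(s,6)[186:200,265:290])
"
```

```text
time: 15.85
tool_pos: [0.4488, -0.0526, 0.0821]
tool_rot: [0.0, 1.0, -0.0, 0.001]
contact_force: [0.3, 0.4, -0.9]
gripper_width: 0.39
t 15.85 tcp [ 0.4488 -0.0526  0.0821] yaw -0.06 tilt [ 1.3e-03 -3.0e-04 -1.0e+00] F [ 0.29  0.38 -0.94] w 0.3902
shift tool [-0.0008 -0.0003  0.0321] rz -0.001
[270.6 192.9]
[282.7 191.8]
[[ 51 113 181 213 214 215 209 212 213 214 211 212 217 215 185 100 103 183
  196 206 207 208 204 209 207]
 [ 86  92 136 201 198 212 215 211 212 209 212 212 211 215 205 154  95 146
  187 206 204 206 204 207 206]
 [178 125 112 170 204 214 217 213 210 207 210 210 210 211 211 195 128 121
  201 212 212 204 207 200 208]
 [210 149  93 117 175 206 207 214 213 206 205 206 206 205 209 214 187 118
  216 214 210 209 206 204 203]
 [212 193 136 103 129 184 195 209 212 206 207 208 209 206 209 211 204 148
  185 197 213 212 211 208 204]
 [214 210 191 126 100 136 186 194 206 210 205 207 204 209 207 212 209 187
  136 183 213 217 213 213 208]
 [210 217 212 188 135 103 146 192 214 212 207 208 208 210 211 210 214 199
   93 141 188 214 215 208 213]
 [209 212 214 216 192 135  92 145 213 214 215 211 209 208 206 207 213 201
  114 111 185 211 208 209 207]
 [209 211 210 211 212 187 113 130 213 214 212 208 209 205 209 204 211 207
  177 159 204 210 208 209 204]
 [213 211 209 209 214 212 185 164 215 212 206 207 205 205 207 207 209 211
  208 203 207 206 202 202 206]
 [210 210 207 205 207 205 206 198 209 212 212 208 205 200 205 208 205 205
  207 208 207 208 205 206 208]
 [209 205 206 205 202 206 209 203 205 206 205 205 209 209 206 205 209 204
  206 210 206 206 207 205 208]
 [202 203 201 202 204 207 205 207 206 206 209 210 205 212 208 206 207 209
  206 205 205 203 203 211 206]
 [207 205 206 207 208 207 206 206 210 209 209 211 208 209 211 212 206 207
  207 206 207 207 211 208 207]]
```

View pics/v24.png

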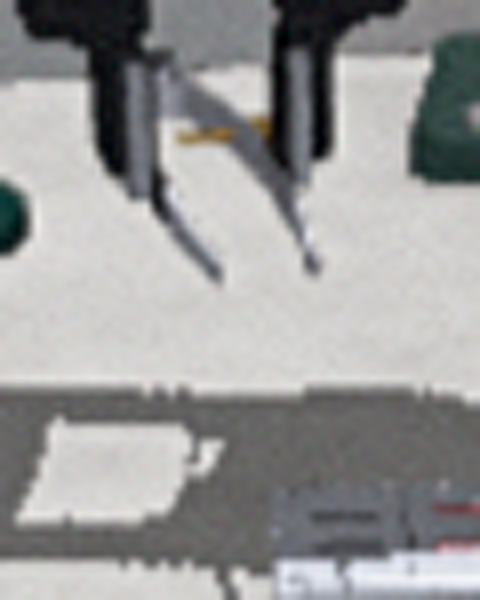

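```bash
python3 -c "
from h import *
t=cv2.imread('pics/top0.png');g=cv2.cvtColor(t,6).astype(float)
print(g[179:194,229:254].astype(int))
bg=np.median(g[179:194,229:254]);d=np.clip(bg-6-g,0,None)
def c(r,a,b): x=np.arange(a,b); w=d[r,a:b]; return (x*w).sum()/w.sum(), w.sum()
A=np.radians(12.05);v=np.array([-np.sin(A),np.cos(A)])
L=[];Rr=[]
for r in range(184,192): u,m=c(r,229,240); L.append(onz('top',(u,r),.008)[:2]); print('L',r,u,m)
for r in range(180,188): u,m=c(r,244,254); Rr.append(onz('top',(u,r),.008)[:2]); print('R',r,u,m)
L=np.array(L);Rr=np.array(Rr);ax=np.array([np.cos(A),np.sin(A)])
print(L@ax,L@v);print(Rr@ax,Rr@v)
"
```

```text
[[165 168 168 167 167 169 170 168 164 165 164 164 164 163 163 165 165 165
  164 165 158 160 165 168 167]
 [164 167 167 166 167 170 171 168 165 165 166 167 166 166 164 164 164 162
  163 161 140 148 165 167 167]
 [166 167 167 167 167 168 170 167 166 166 167 168 168 167 166 163 161 159
  160 150 120 139 164 166 165]
 [167 168 169 167 168 168 167 166 166 167 166 167 169 168 165 163 162 161
  159 141 128 138 156 164 163]
 [166 167 167 161 162 168 167 167 166 166 166 167 169 168 165 164 163 163
  162 141 148 130 138 162 163]
 [166 167 161 135 147 167 167 167 167 166 166 167 168 168 165 164 164 164
  165 164 171 145 144 164 163]
 [165 166 150 120 131 159 168 167 167 166 166 165 167 166 166 165 164 164
  165 165 158 132 146 166 165]
 [166 165 146 134 115 138 164 166 165 165 164 164 165 167 167 165 165 165
  165 164 146 125 148 167 168]
 [167 167 154 151 119 133 165 166 165 163 162 164 165 167 166 166 166 166
  165 164 150 151 160 167 170]
 [168 168 169 174 132 136 166 167 165 164 164 165 166 167 166 166 167 168
  167 165 167 171 153 155 170]
 [166 167 169 168 124 136 168 169 167 164 164 167 
[... 589 characters left out ...]
8 233.46153846153845 52.0
L 189 233.4 60.0
L 190 233.33333333333334 66.0
L 191 233.22727272727272 66.0
R 180 249.375 32.0
R 181 249.11111111111111 72.0
R 182 249.1153846153846 78.0
R 183 249.66265060240963 83.0
R 184 250.51612903225808 31.0
R 185 250.27272727272728 44.0
R 186 249.9672131147541 61.0
R 187 249.47368421052633 19.0
[0.5877798  0.58536415 0.58266903 0.58001332 0.57735076 0.57493607
 0.57252676 0.57014141] [0.04036485 0.04100042 0.04040837 0.03997575 0.03950126 0.0400932
 0.04069663 0.04139246]
[0.58833734 0.58601724 0.58355333 0.58079601 0.57787482 0.57555417
 0.5732698  0.57109013] [-0.00189104 -0.00079405 -0.00033449 -0.00116304 -0.00271642 -0.00166989
 -0.00047743  0.00115865]
```

```bash
python3 -m inch '0 0 0 0 0 -0.05 0.618;0 0 0 0 0 -0.1 0.618;0 0 0 0 0 -0.115 0.618;0 0 0 0 0 -0.115 0.618;0 0 0 0 0 -0.115 0.618;0 0 0 0 0 -0.115 0.618;0 0 0 0 0 -0.115 0.618;0 0 0 0 0 -0.115 0.618;0 0 0 0 0 -0.115 0.618;0 0 0 0 0 -0.115 0.618'
python3 -m inch '0 0 0 0 0 -0.115 0.618;0 0 0 0 0 -0.115 0.618;0 0 0 0 0 -0.08 0.618;0 0 0 0 0 -0.04 0.618;0 0 0 0 0 0 0.618;0 0 0 0 0 0 0.618'
python3 -c "
from h import *
goal([.448,-.0523,-.0105],81.3)
s=grab_frame('side');cv2.imwrite('pics/side21.png',s)
cv2.imwrite('pics/v25.png',cv2.resize(s[160:220,215:315],None,fx=8,fy=8,interpolation=2))
p=state()['tool_pos'];a=np.radians(-8.7);u=np.array([np.cos(a),np.sin(a),0]);v=np.array([-u[1],u[0],0])
for x in(-.076,.066):
  for z in(.0194,.0254): print(x,z,proj('side',p+u*x+v*(-.006 if x<0 else -.0125)+[0,0,z]).round(1))
"
```

```text
time: 16.73
tool_pos: [0.4476, -0.0523, 0.0804]
tool_rot: [-0.001, 0.859, 0.512, -0.001]
contact_force: [0.1, 0.3, -1.3]
gripper_width: 0.383
time: 17.23
tool_pos: [0.4478, -0.0523, 0.0808]
tool_rot: [-0.001, 0.759, 0.651, -0.0]
contact_force: [-0.1, -0.6, 0.1]
gripper_width: 0.389
t 17.2333 tcp [ 0.4478 -0.0523  0.0808] yaw 81.23 tilt [-1.3e-03  4.0e-04 -1.0e+00] F [-0.14 -0.58  0.13] w 0.3887
shift tool [0.     0.0003 0.0913] rz -0.0012
-0.076 0.0194 [233.3 186.7]
-0.076 0.0254 [233.1 183.9]
0.066 0.0194 [303.  185.5]
0.066 0.0254 [303.  182.8]
```

View pics/v25.png

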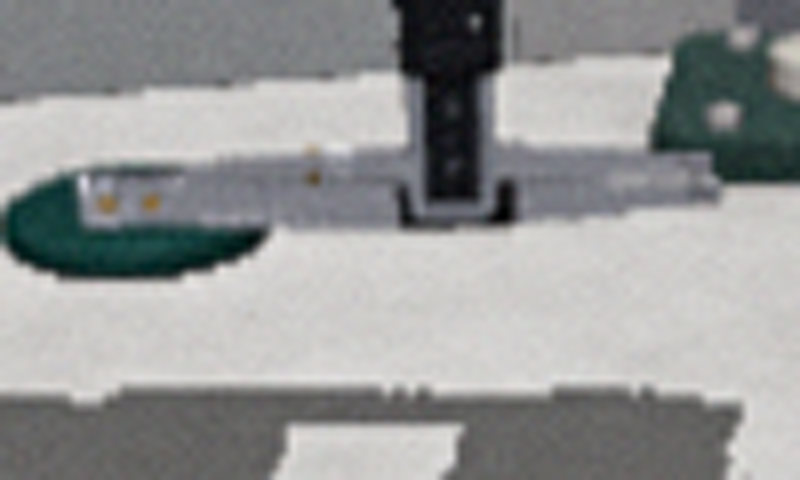

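```bash
python3 -m inch '0 0.0003 0.012 0 0 -0.001 0.618;0 0 0.022 0 0 0 0.618;0 0 0.022 0 0 0 0.618;0 0 0.018 0 0 0 0.618;0 0 0.009 0 0 0 0.618;0 0 0.004 0 0 0 0.618;0 0 0 0 0 0 0.618;0 0 0 0 0 0 0.618'
python3 -c "
from h import *
goal([.448,-.0523,-.0075],81.3)
s=grab_frame('side');cv2.imwrite('pics/side22.png',s)
cv2.imwrite('pics/v26.png',cv2.resize(s[200:245,240:320],None,fx=10,fy=10,interpolation=2))
print(cv2.cvtColor(s,6)[212:234,296:312])
"
```

```text
time: 17.95
tool_pos: [0.4494, -0.0527, -0.0047]
tool_rot: [0.001, 0.758, 0.652, 0.0]
contact_force: [0.3, 0.5, -0.6]
gripper_width: 0.382
t 17.95 tcp [ 0.4494 -0.0527 -0.0047] yaw 81.35 tilt [ 1.1e-03 -3.0e-04 -1.0e+00] F [ 0.28  0.51 -0.61] w 0.3819
shift tool [ 0.0002 -0.0014  0.0028] rz 0.0008
[[ 98 100  96 109 150 150 151 149 145 163 207 209 211 205 212 212]
 [101  98  95 102  97  98  97  92  89 122 210 210 211 210 213 212]
 [103 101 101 101  97  99  97  95 103 130 210 213 211 212 210 212]
 [102 106 102 107 106 101 105 128 194 197 216 212 210 209 216 215]
 [155 152 130 128 126 107 152 164 215 222 216 215 214 216 214 216]
 [148 142 137 135 128 100 121 129 154 186 215 210 215 215 208 216]
 [131 133 132 132 121 106 106 115 127 170 212 211 212 211 215 209]
 [104 105 112 105  93  91 130 195 196 201 209 207 183 212 213 217]
 [101  97  88  98 114 100 130 204 194 205 217 215 206 220 214 218]
 [129 133 125 120 130 116 119 156 135 150 192 222 219 215 196 218]
 [133 134 133 130 131 121 105  99  98 115 174 219 219 207 175 216]
 [130 137 139 127 115 104  83  89  87 109 163 216 219 215 207 216]
 [108 114 112 117 101 106 127 193 200 200 209 221 223 216 192 221]
 [106 111 109  98 101 130 211 232 225 225 221 219 223 213 183 217]
 [ 90 109 109 107 109 140 231 230 226 222 221 217 220 216 203 191]
 [ 70 104 115 102  85 101 149 153 145 150 173 186 217 223 214 183]
 [ 78 112 108  90  84  79  84  99 161 197 206 208 223 223 224 208]
 [ 97 100 106  95 108 104  98 134 214 228 220 221 225 223 210 174]
 [ 96 110 120 132 207 206 205 208 225 226 226 221 224 219 214 176]
 [172 209 207 214 235 232 232 230 231 229 229 227 221 222 222 213]
 [236 246 251 246 242 245 245 244 243 240 237 235 232 231 225 210]
 [200 209 199 200 205 210 209 206 202 194 194 188 188 184 186 171]]
```

View pics/v26.png

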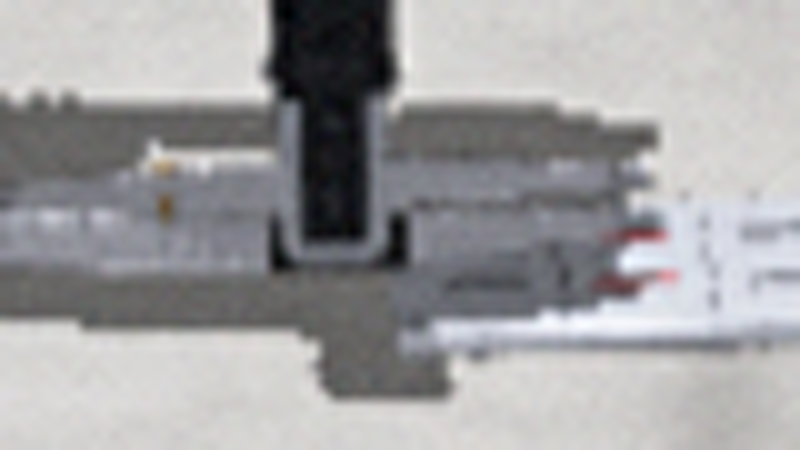

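```bash
python3 -m inch '0.0002 -0.0015 0.0015 0 0 0 0.618;0 -0.001 0.0012 0 0 0 0.618;0 0 0 0 0 0 0.618;0 0 0 0 0 0 0.618;0 0 0 0 0 0 0.618'
python3 -c "
from h import *
goal([.448,-.0523,-.0075],81.3)
s=grab_frame('side');cv2.imwrite('pics/side23.png',s)
cv2.imwrite('pics/v27.png',cv2.resize(s[200:280,240:350],None,fx=7,fy=7,interpolation=2))
t=grab_frame('top');cv2.imwrite('pics/top23.png',t)
print(cv2.cvtColor(s,6)[212:234,296:312])
print([round(state()['gripper_width'],4)])
"
```

```text
time: 18.42
tool_pos: [0.4463, -0.052, -0.008]
tool_rot: [0.0, 0.758, 0.652, 0.0]
contact_force: [0.9, -0.4, -1.2]
gripper_width: 0.384
t 18.4167 tcp [ 0.4463 -0.052  -0.008 ] yaw 81.35 tilt [ 4.e-04 -1.e-04 -1.e+00] F [ 0.89 -0.42 -1.17] w 0.3838
shift tool [-0.0001  0.0017 -0.0005] rz 0.0009
[[ 95 100 105 146 149 149 147 166 212 212 204 212 209 208 210 215]
 [103  95  98  99  96  95  96 126 207 215 207 208 209 206 213 212]
 [107  99 104  99  99  93  93 109 158 208 210 210 212 210 214 209]
 [ 97 104 105 105 100 102 124 191 194 213 215 212 217 213 215 217]
 [107 101 107 102 104 123 202 224 216 216 216 218 216 213 215 214]
 [102 104 100 101 109 137 206 208 216 217 212 216 213 215 212 211]
 [125 122 122 117 104 128 157 177 218 215 215 212 209 217 211 210]
 [131 133 124 105  94 107 121 146 212 211 212 201 185 214 213 216]
 [131 125 120  97 102 140 171 177 219 219 217 217 207 221 215 216]
 [108 110 114  99 107 150 219 218 222 223 218 219 219 216 193 218]
 [106 126 147 135 126 156 189 187 202 217 219 217 218 206 178 213]
 [130 134 135 131 124 123 120 118 135 164 183 215 217 212 204 216]
 [131 128 127 128 117 132 125 123 162 200 210 219 221 213 193 218]
 [115 115 110 120 169 207 205 204 213 221 223 222 219 210 184 215]
 [ 95 109 105 113 160 232 228 227 222 225 221 220 216 217 201 189]
 [ 71 105 106 104 105 150 153 150 152 173 176 184 220 219 213 184]
 [ 84 104 110  93  79 100 157 160 171 202 209 209 224 221 222 213]
 [ 96 107 105  95 107 133 215 216 214 225 223 222 223 219 213 175]
 [ 93 107 117 133 207 206 230 225 224 224 222 221 224 224 211 171]
 [178 208 211 214 229 232 230 227 228 228 226 228 219 228 220 208]
 [237 247 247 245 245 247 245 245 242 239 240 235 230 229 226 208]
 [203 206 203 197 206 204 203 205 205 193 198 185 191 188 185 173]]
[0.3851]
```

View pics/v27.png

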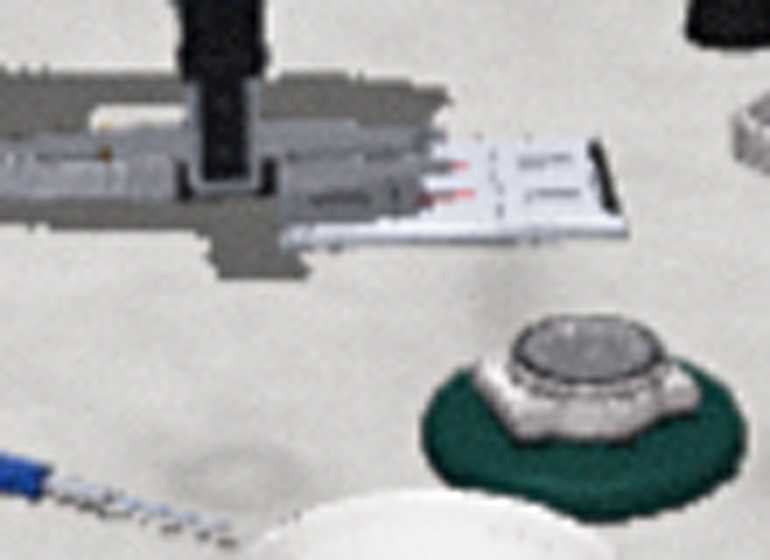

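View pics/top23.png

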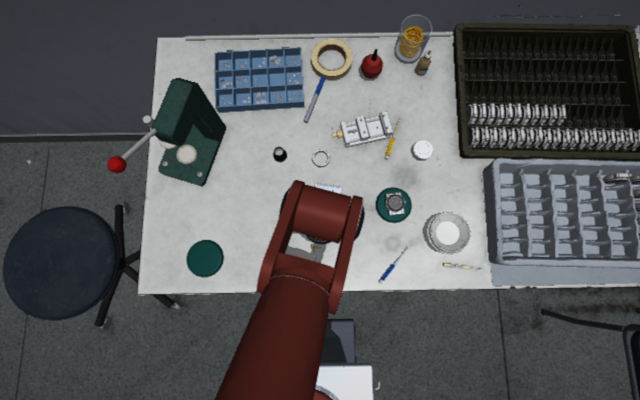

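```bash
python3 -m inch '0 0 0 0 0 0 0.618;0 0 0 0 0 0 0.618;0 0 0 0 0 0 0.618'; python3 -c "
from plant import *
print(job_done()); s=state(); print(s['time'],s['tool_pos'],s['gripper_width'],s['contact_force'])"
```

```text
time: 18.77
tool_pos: [0.4462, -0.052, -0.0082]
tool_rot: [-0.0, 0.758, 0.652, -0.0]
contact_force: [-0.9, -0.3, -0.5]
gripper_width: 0.384
the job is handed in; nothing more can be done
None
the job is handed in; nothing more can be done
```

I handed the job in at about 18.8 s. The watch lies dial up near the middle of the far green cushion. The arm is holding the tweezers by their black grips, with the tips over the two red lines.

- **Watch:** it sits within about 2 mm of where I aimed, and both cameras show it dial up and inside the flat part. The loupe, steel ring, parts tin and screwdriver look unmoved.
- **Tip gap:** I estimate 21.5–22.5 mm. I checked it with the tips turned towards the side camera, then again over the plate. The gap never went much below its final value. Going only by gripper width, it could be anywhere from about 20 to 24.5 mm, so I trusted the pictures.
- **Level and clear:** the tweezers are level to about half a degree and roughly 3–5 mm clear of the plate. The contact force is about 1 N, so nothing is touching.

**Disagreements:**
- **Finger height:** the finger ends showed about 20 mm higher in the pictures than the stated tool point. I set all heights from the pictures and checked them against the force readings.
- **Sideways position:** the side view showed the tweezers about 1 pixel low. I took that as 2 mm of height rather than a sideways shift, because it appeared in both orientations.
- **Hidden tips:** the arm hid the tips from the top camera at the end, so their sideways position over the lines (about ±1 mm) rests on the side view and the arm's reported position.

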